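# Unpack a carton of sample vials into the rack

## Robot

A 6-joint arm with a two-finger parallel gripper is mounted at the origin on the work surface. World frame = base frame: x ahead of the robot, y to its left, z up, the work surface at z = 0. Lengths are in mm, angles in degrees, forces in N, time in s.
With the tool pointing down it reaches from about 300 to 850 mm from the base axis. Payload 4.2 kg.
Tool frame: the origin (TCP) lies midway between the tips of the shut fingers; the grasp point (between the pads) lies env.hold_point_z behind it (env.hold_point_z is the distance from the TCP to the grasp point, in mm); z points along the fingers, y is the line along which they close (so a half turn about z gives the same grasp; the last joint's range is limited). The gripper opens to 91 mm and grips with 3 to 60 N. Pads are 32 mm wide; open, the fingers measure 118 mm over their backs; the gripper's body (76 mm by 178 mm) begins 60 mm behind the grasp point.
Start: joints at [-74.198, 18.312, 89.639, -0, 72.044, -1.146], TCP at [167.619, -550.043, 213.976] pointing down, gripper open.
Joint ranges: [-177.97, 177.97], [-48.28, 115.42], [12.27, 149.76], [-77.06, 257.06], [2.81, 150.46], [-146.56, 146.56]. Speed limits (degrees/s): [147.25, 147.25, 180, 180, 180, 180].

## Interface

Orientations are given as [roll, pitch, yaw] about the fixed x, y, z axes, in that order (R = Rz(yaw) Ry(pitch) Rx(roll)).
In Python, from workcell import env, viewer, spotter gives the robot as it stands.
- The arm moves only by the tool apply_moves, never from a script. Its arguments are lists of equal length, an entry for each row: "delta_pos": the shift along the world's x, y, z normalised to -1 to 1, where 1 is 120 mm, a list of three; "rot": the turn, a rotation vector about the world's x, y, z normalised to -1 to 1, where 1 is 1.5 rad, a list of three; "hand": the opening, from 0 (shut) to 1 (fully open). A call has 1 to 10 rows; each row is the pose to reach, as a shift and turn from the pose commanded when the call began; what a row does not reach only later rows make up. A row lasts 1/12 s, in which the tool goes at most 41.7 mm and 7.16 degrees, less where a joint would pass 70% of its speed; a pose out of reach is approached as far as the arm can. A call with a number of a shift or a turn outside -1 to 1 is refused whole. A call with a gripper value outside its range is refused whole. The fingers move at their own pace and stop on an object; "newtons" is the grip in N (left out, the last holds). Time passes only in rows, so rows that repeat a pose let the fingers close. It gives the time, the measured TCP pose, the force, the opening and the grip force at its end, in the units of the state.
- env.state(): the state, without advancing time (a new reading comes with each control period).
- viewer.grab_frame(name): name is "side" or "top"; returns a dict with "pixels" (384x512x3 uint8, red, green, blue), "camera_matrix" (3x3 intrinsics, pixels), "k1" (the pictures are not rectified: a ray, as slopes to the right and down, at radius r is drawn at 1 + k1 r^2 times it, then the intrinsics apply), "R" (3x3) and "t" (3): a world point X has camera coordinates R X + t. Camera axes: x right, y down, z forward; pixel columns grow to the right and rows downward; lengths in mm; the calibration is good to about 2 mm. A picture is of the moment at which its call begins. There is no depth.
- env.job_done(): hands the job in; it is judged then, once.
Trained networks look in a picture, given as the dict that the camera call returned (one of the last four; its "shot" number tells which), for a name from the list of things; names that differ only in an ending like _2 or _b are one class to them, and where a whole thing is asked for, a point or a joint stands for the part that bears it (a point fixed in the world has none). Each returns a list of dicts, best first, with "score" (0 to 1); they miss things now and then, are a little off and sometimes report something else, mostly with a low value. They report only what shows in the picture. A call takes as long as a camera call.
- spotter.trace(picture, query): "mask" (384x512 bool, what is visible of it) and "box" ([centre column, centre row, width, height] in pixels, round what is visible of it).
- spotter.landmark_of(picture, query): "position" ([column, row] in pixels: a listed point, or the origin of a listed thing).
The state is a dict: "time_s": time; "qpos": joint angles; "qvel": joint speeds; "effort": joint torques, N m; "ee_pos": TCP position; "ee_rot": TCP orientation; "force": force on the tool from outside, world axes, zero at the start; "torque": the same for the moment, N m; "gripper_width": finger opening in mm; "gripper_force": force on a finger pad.
Only numpy, scipy, OpenCV 4.12 (cv2) and the standard library are available. Lean on these libraries where they do the work, as an engineer would, in place of code of your own. Each camera call takes 0.05 s, during which the arm holds its last target. There are 200 camera calls.

## Task

A carton of new sample vials has arrived at the lab bench with its tape already cut. Fold the two outer flaps right back, well past upright so that they lean away outside the carton, then fold the two inner flaps back the same way, and stand every vial from the carton upright in an empty hole of the white rack, right down to the bottom. Vials that are already in the rack stay in it, all four flaps stay folded back, and the spirit lamp, the amber bottle and the beaker must not be disturbed.

Things in the scene. Friction and masses are not known exactly. Their poses are not given: they have to be found in the camera images.
- carton_o (a point): cardboard carton, fixed, 184 mm (its x) by 264 mm (its y), 150 mm high, walls 4 mm. Point: centre of its underside; x to the far side, y to the left end, z up. A white foam tray inside (top 50 mm above the bench) has 6 pockets at x = -32 or 32, y = -58, 0 or 58 mm, bottoms at 21 mm: vials stand in them, tops at 116 mm
- flap_near (a joint): near outer flap, raised in part at the start; hinge line along x = -92 mm of the carton, 156 mm above the bench. Rad: 0 = shut, 1.57 = upright, more = leaning away outside (stop 2.8). 92 mm from hinge to free edge, 260 mm long, 4 mm thick. A push under 1 N turns it; its crease holds it where it is left. The outer flaps lie over the inner ones and bump into them
- flap_far (a joint): far outer flap, like flap_near; hinge line along x = +92 mm of the carton, 156 mm above the bench
- flap_left (a joint): left inner flap, flat at the start; hinge line along y = +132 mm of the carton, 152 mm above the bench. Rad: 0 = flat, 1.57 = upright, more = leaning away outside (stop 2.8). 92 mm from hinge to free edge, 164 mm long, 4 mm thick; light, stays where left, does not fold inward. An 80 mm gap between the two inner flaps' edges lets a fingertip reach under them
- flap_right (a joint): right inner flap, like flap_left; hinge line along y = -132 mm of the carton, 152 mm above the bench
- rack: white plastic vial rack: a solid block 120 mm (its x) by 180 mm (its y) by 50 mm high, 0.7 kg, loose on the bench. Origin at the centre of its underside. Six round bores 32 mm wide, 42 mm deep (bottoms 8 mm above the bench), 2 by 3, 60 mm apart both ways
- rack_hole1 (a point): centre of the mouth of bore 1 of the rack, on its top face (bore at x = -30 mm, y = -60 mm of the rack)
- rack_hole2 (a point): centre of the mouth of bore 2 of the rack, on its top face (bore at x = -30 mm, y = 0 mm of the rack)
- rack_hole3 (a point): centre of the mouth of bore 3 of the rack, on its top face (bore at x = -30 mm, y = 60 mm of the rack)
- rack_hole4 (a point): centre of the mouth of bore 4 of the rack, on its top face (bore at x = 30 mm, y = -60 mm of the rack)
- rack_hole5 (a point): centre of the mouth of bore 5 of the rack, on its top face (bore at x = 30 mm, y = 0 mm of the rack)
- rack_hole6 (a point): centre of the mouth of bore 6 of the rack, on its top face (bore at x = 30 mm, y = 60 mm of the rack)
- vial1_mid (a point): clear glass vial with a black screw cap, 28 mm across, 95 mm tall with its cap (cap 26 mm across, 18 mm tall), about 45 g, empty; may stand in the carton's foam tray (pocket at x = -32, y = -58 mm of the carton), or be absent (None). This point is at its centre, half-way up; z along its axis towards the cap
- vial2_mid (a point): clear glass vial with a black screw cap, 28 mm across, 95 mm tall with its cap (cap 26 mm across, 18 mm tall), about 45 g, empty; may stand in the carton's foam tray (pocket at x = -32, y = 0 mm of the carton), or be absent (None). This point is at its centre, half-way up; z along its axis towards the cap
- vial3_mid (a point): clear glass vial with a black screw cap, 28 mm across, 95 mm tall with its cap (cap 26 mm across, 18 mm tall), about 45 g, empty; may stand in the carton's foam tray (pocket at x = -32, y = 58 mm of the carton), or be absent (None). This point is at its centre, half-way up; z along its axis towards the cap
- vial4_mid (a point): clear glass vial with a black screw cap, 28 mm across, 95 mm tall with its cap (cap 26 mm across, 18 mm tall), about 45 g, empty; may stand in the carton's foam tray (pocket at x = 32, y = -58 mm of the carton), or be absent (None). This point is at its centre, half-way up; z along its axis towards the cap
- vial5_mid (a point): clear glass vial with a black screw cap, 28 mm across, 95 mm tall with its cap (cap 26 mm across, 18 mm tall), about 45 g, empty; may stand in the carton's foam tray (pocket at x = 32, y = 0 mm of the carton), or be absent (None). This point is at its centre, half-way up; z along its axis towards the cap
- vial6_mid (a point): clear glass vial with a black screw cap, 28 mm across, 95 mm tall with its cap (cap 26 mm across, 18 mm tall), about 45 g, empty; may stand in the carton's foam tray (pocket at x = 32, y = 58 mm of the carton), or be absent (None). This point is at its centre, half-way up; z along its axis towards the cap
- vial7_mid (a point): clear glass vial with a black screw cap, 28 mm across, 95 mm tall with its cap (cap 26 mm across, 18 mm tall), about 45 g, empty; an older vial that may already stand in bore 1 of the rack, or be absent (None). This point is at its centre, half-way up; z along its axis towards the cap
- vial8_mid (a point): clear glass vial with a black screw cap, 28 mm across, 95 mm tall with its cap (cap 26 mm across, 18 mm tall), about 45 g, empty; an older vial that may already stand in bore 5 of the rack, or be absent (None). This point is at its centre, half-way up; z along its axis towards the cap
- vial9_mid (a point): clear glass vial with a black screw cap, 28 mm across, 95 mm tall with its cap (cap 26 mm across, 18 mm tall), about 45 g, empty; an older vial that may already stand in bore 6 of the rack, or be absent (None). This point is at its centre, half-way up; z along its axis towards the cap
- lamp: bystander: glass spirit lamp with a glass cap, 88 mm across, 105 mm tall; origin at the centre of its underside
- bottle: bystander: amber reagent bottle, 68 mm across, 125 mm tall; origin at the centre of its underside
- beaker: bystander: glass beaker, 72 mm across, 85 mm tall; origin at the centre of its underside

How it is judged:
By the outcome, as a careful person would: the job done as asked, in the order asked, and still so for the second after the job is handed in, with the robot touching nothing.
Of vial1, vial2, vial3, vial4, vial5, vial6 only 3 to 5 are there at a start; the rules pass over those that are not, and their reading is None.
Of vial7, vial8, vial9 only 1 to 1 are there at a start; the rules pass over those that are not, and their reading is None.
At some moment in a run one of rack may be knocked a few centimetres aside while the robot is not near it.
It also fails if it takes over 210 s, if anything falls off the work surface, if the arm or the gripper's body presses on something with over 40 N, if the wrist force passes 120 N, or if a joint passes its speed limit or range.

## Working session

There is one attempt and no reset: what is moved stays moved. The work goes in short steps, Python scripts to look and compute and a tool call to move; the robot and the scene stay as the last step left them, time stands still between calls to the robot, and variables do not carry over. Pictures are saved under pics/ and viewed, at most 14 in all, crops included, and the job is handed in when it is done.

Besides the shell and the picture viewer there is one more tool, called after "Request:" by a JSON object that holds its "op" and its "data", one argument or row to a line. apply_moves: Moves the arm, as the interface text tells. Its arguments: {"type":"object","properties":{"delta_pos":{"type":"array"},"rot":{"type":"array"},"hand":{"type":"array"},"newtons":{"type":"number"}},"required":["delta_pos","rot","hand"]}

```bash
mkdir -p pics; ls; python3 - <<'E'
from workcell import env, viewer, spotter
import cv2, numpy as np
print(env.state(), env.hold_point_z)
for n in ("side","top"):
    f=viewer.grab_frame(n); cv2.imwrite(f"pics/{n}0.png",f["pixels"][:,:,::-1])
    print(n,f["camera_matrix"],f["k1"],f["R"],f["t"],"C",-np.array(f["R"]).T@f["t"])
    for q in ["carton_o","rack","rack_hole1","rack_hole3","rack_hole4","rack_hole6","vial7_mid","lamp","bottle","beaker"]:
        print(q,[(np.round(d["position"],1).tolist(),round(d["score"],2)) for d in spotter.landmark_of(f,q)][:4])
E
```

```text
pics
{'time_s': 0.0, 'qpos': array([-7.41998132e+01,  1.83521709e+01,  8.97067881e+01,  5.32076297e-05,
        7.20431389e+01, -1.14579434e+00]), 'qvel': array([ 0.05374088,  0.00651085,  0.01851299, -0.02883772, -0.01834255,
       -0.024846  ]), 'effort': array([ 1.49586827e-03, -4.12453651e+01, -2.31972170e+01,  7.27981701e-02,
        4.53451287e-02, -1.43034804e-04]), 'ee_pos': array([ 167.45991517, -549.54693239,  213.11237821]), 'ee_rot': array([-1.79897924e+02, -2.09218050e-03,  1.69459628e+01]), 'force': array([-0.21464711, -0.39268074,  0.46708779]), 'torque': array([ 0.00107759, -0.0330089 , -0.01392536]), 'gripper_force': 0.0, 'gripper_width': 91.32847757739825} 18.8
side [[416.95296191   0.         259.52666289]
 [  0.         416.95296191 196.07295549]
 [  0.           0.           1.        ]] 0.013950526230111754 [[-0.99553019  0.09296431  0.01665159]
 [ 0.06292682  0.78439385 -0.61706281]
 [-0.07042622 -0.61325682 -0.7867377 ]] [ 621.33109448   26.7711214  1335.15088001] C [ 710.89887077  740.02967211 1056.58685126]
carton_o [([277.2, 261.7], 0.16)]
rack [([284.7, 2
[... 881 characters left out ...]
06751] C [ 389.12876429  -20.85430939 1174.58948869]
carton_o [([314.4, 231.0], 0.66)]
rack [([194.0, 218.3], 0.7)]
rack_hole1 [([211.0, 205.8], 0.98), ([167.6, 226.9], 0.95), ([191.1, 224.7], 0.92), ([189.3, 206.7], 0.82)]
rack_hole3 [([211.0, 205.8], 0.98), ([167.6, 226.9], 0.95), ([191.1, 224.7], 0.92), ([189.3, 206.7], 0.82)]
rack_hole4 [([211.0, 205.8], 0.98), ([167.6, 226.9], 0.95), ([191.1, 224.7], 0.92), ([189.3, 206.7], 0.82)]
rack_hole6 [([211.0, 205.8], 0.98), ([167.6, 226.9], 0.95), ([191.1, 224.7], 0.92), ([189.3, 206.7], 0.82)]
vial7_mid [([206.5, 226.6], 0.68), ([316.0, 230.4], 0.47)]
lamp [([259.4, 163.3], 0.75)]
bottle [([108.2, 196.7], 0.63)]
beaker [([397.3, 229.3], 0.69)]
```

View pics/side0.png

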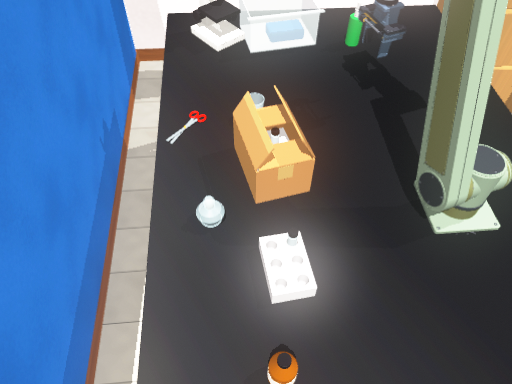

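View pics/top0.png

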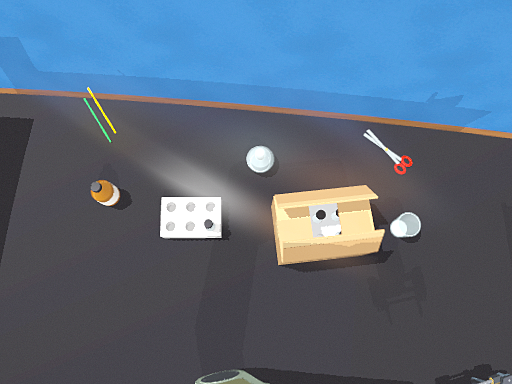

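```bash
cat > h.py <<'E'
import numpy as np, cv2
from scipy.optimize import least_squares
from workcell import env, viewer, spotter
def ray(f,p):
    K=np.array(f["camera_matrix"]);d=np.array([(p[0]-K[0,2])/K[0,0],(p[1]-K[1,2])/K[1,1]])
    u=d.copy()
    for _ in range(10): u=d/(1+f["k1"]*(u@u))
    R=np.array(f["R"]);return -R.T@np.array(f["t"]), R.T@np.r_[u,1]
def onz(f,p,z):
    c,d=ray(f,p); return c+d*(z-c[2])/d[2]
def proj(f,X):
    X=np.atleast_2d(X);K=np.array(f["camera_matrix"]);c=X@np.array(f["R"]).T+np.array(f["t"]);u=c[:,:2]/c[:,2:]
    u=u*(1+f["k1"]*(u**2).sum(1,keepdims=True));return u*[K[0,0],K[1,1]]+[K[0,2],K[1,2]]
def tri(obs):
    A=np.zeros((3,3));b=np.zeros(3)
    for f,p in obs:
        c,d=ray(f,p);d/=np.linalg.norm(d);P=np.eye(3)-np.outer(d,d);A+=P;b+=P@c
    return np.linalg.solve(A,b)
def rz(a): c,s=np.cos(a),np.sin(a);return np.array([[c,-s],[s,c]])
def crop(f,name,box,k):
    a,b,c,d=box;cv2.imwrite("pics/"+name+".png",cv2.resize(f["pixels"][b:d,a:c,::-1],None,fx=k,fy=k,interpolation=cv2.INTER_CUBIC))
E
python3 - <<'E'
from h import *
for n in ("side","top"):
    f=viewer.grab_frame(n)
    crop(f,n+"1",(225,80,325,205) if n=="side" else (255,175,435,275),4.4 if n=="top" else 4.8)
    for q,z in [("rack_hole1",50),("rack",0),("carton_o",0),("lamp",0),("bottle",0),("beaker",0),("vial7_mid",55.5),("vial1_mid",68.5)]:
        for d in spotter.landmark_of(f,q):
            print(n,q,round(d["score"],2),onz(f,d["position"],z).round(0)[:2])
    for q in ["carton_o"]:
        for d in spotter.trace(f,q)[:1]:
            np.save(n+"_c.npy",d["mask"]);print(d["box"],d["score"])
E
```

```text
side rack_hole1 0.96 [592. 185.]
side rack_hole1 0.75 [590. 246.]
side rack_hole1 0.68 [545. 174.]
side rack_hole1 0.66 [ 592. -415.]
side rack_hole1 0.59 [611. 125.]
side rack_hole1 0.57 [543. 127.]
side rack 0.74 [567. 179.]
side lamp 0.6 [778.  -6.]
side bottle 0.96 [619. 466.]
side beaker 0.63 [ 614. -460.]
side vial7_mid 0.59 [546. 131.]
side vial1_mid 0.66 [ 553. -266.]
[270.9, 144.0, 83.1, 114.8] 0.59
top rack_hole1 0.92 [530. 114.]
top rack_hole1 0.88 [589. 191.]
top rack_hole1 0.76 [552. 178.]
top rack_hole1 0.68 [527. 245.]
top rack_hole1 0.62 [590. 249.]
top rack 0.79 [561. 188.]
top rack 0.31 [540. 134.]
top carton_o 0.8 [ 571. -209.]
top lamp 0.84 [771.  -3.]
top lamp 0.31 [ 577. -204.]
top lamp 0.31 [602. 251.]
top bottle 0.98 [615. 479.]
top beaker 0.64 [ 572. -201.]
top beaker 0.61 [ 609. -463.]
top beaker 0.36 [599. 263.]
top vial7_mid 0.54 [541. 126.]
[326.1, 225.2, 115.5, 79.4] 0.55
```

View pics/side1.png

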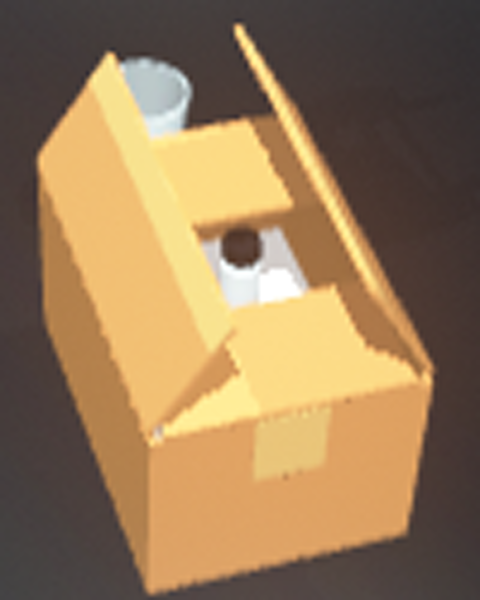

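View pics/top1.png

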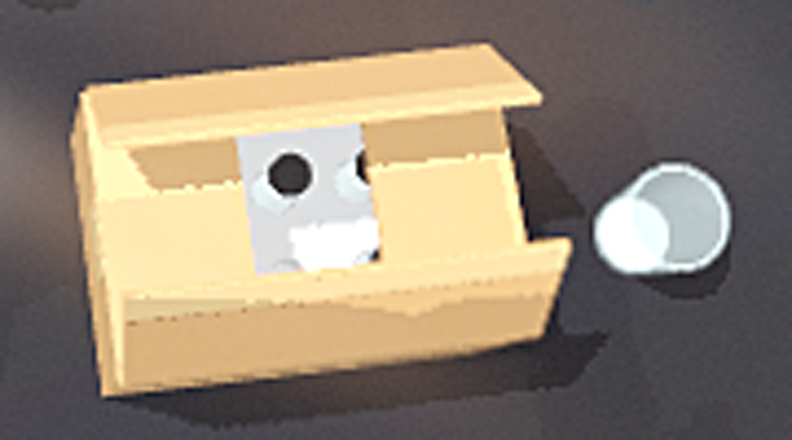

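```bash
cat > fit.py <<'E'
from h import *
S=viewer.grab_frame("side");T=viewer.grab_frame("top")
N=lambda a,y:(-92+92*np.cos(a),y,156+92*np.sin(a))
F=lambda a,y:(92-92*np.cos(a),y,156+92*np.sin(a))
def pts(an,af):
    return [(S,(255.8,203.3),(92,132,0)),(S,(309.4,191.5),(-92,132,0)),(S,(315,158.7),(-92,132,150)),(S,(256.2,171.7),(92,132,150)),(S,(235,147.7),(92,-132,0)),
    (S,(274.4,85.8),N(an,-130)),(S,(247.9,91.5),F(af,-130)),(S,(274,149.2),F(af,130)),(T,(384.5,229.5),N(an,-130)),(T,(377.7,197.7),F(af,-130)),(T,(278.9,206.8),F(af,130)),(T,(281.8,242.7),N(an,130)),(T,(278.4,264.8),(-92,132,0)),(T,(366.4,185.2),(92,-130,156))]
def W(p,q):
    q=np.array(q,float);return np.r_[p[:2]+rz(p[2])@q[:2],q[2]]
def res(p): return np.concatenate([proj(f,W(p,q))[0]-m for f,m,q in pts(p[3],p[4])])
r=least_squares(res,[580,-260,0.05,1,1],loss="soft_l1",x_scale=[10,10,.1,.1,.1])
print(r.x.round(3),r.fun.reshape(-1,2).round(1).tolist())
np.save("carton.npy",r.x[:3])
# rack
M=[]
obs=[]
for f in(S,T):
    for d in spotter.landmark_of(f,"rack_hole1"):
        if d["score"]>.4: obs.append((f,d["position"]))
G=np.array([[x,y] for x in(-30,30) for y in(-60,0,60)],float)
def rr(p):
    o=[]
    for f,m in obs:
        P=np.c_[G@rz(p[2]).T+p[:2],np.full(6,50)]
        e=proj(f,P)-m;i=(e**2).sum(1).argmin();o.append(e[i])
    return np.concatenate(o)
r=least_squares(rr,[565,183,0.0],loss="soft_l1",x_scale=[10,10,.1])
print("rack",r.x.round(3),r.fun.reshape(-1,2).round(1).tolist());np.save("rack.npy",r.x)
E
python3 fit.py
```

```text
[ 5.68023e+02 -2.03421e+02  2.04000e-01  1.05300e+00  9.76000e-01] [[-0.2, -0.0], [0.3, -0.8], [0.3, 0.4], [-0.1, 0.3], [-0.7, -1.4], [0.1, -0.8], [0.2, -0.8], [0.0, -1.3], [-0.6, 0.5], [-0.2, -0.6], [-0.6, 1.0], [0.8, -1.1], [-0.6, -0.3], [-0.8, 0.2]]
rack [5.65368e+02 1.85526e+02 1.07000e-01] [[-0.2, -0.4], [2.7, 0.5], [-2.2, 0.6], [-0.0, -1.1], [-1.1, 0.8], [0.9, 0.7], [0.8, -2.4], [0.6, 1.2], [-2.4, 0.1], [1.5, 0.5]]
```

Request:
{"op": "apply_moves", "data": {
  "delta_pos": [
    [0,0,0.4],
    [0,0,0.75],
    [0.4,0.36,0.75],
    [0.83,0.72,0.75],
    [0.83,0.72,0.75],
    [0.83,0.72,0.75]
  ],
  "rot": [
    [0,0,0],
    [0,0,0],
    [0,0,-0.06],
    [0,0,-0.06],
    [0,0,-0.06],
    [0,0,-0.06]
  ],
  "hand": [0,0,0,0,0,0],
  "newtons": 10
}}

```text
time_s: 2.8
ee_pos: [270.9, -460.0, 304.8]
ee_rot: [-180.0, -0.2, 12.0]
force: [-0.3, -0.6, -0.1]
gripper_width: 53.6
gripper_force: 0.0
```

Request:
{"op": "apply_moves", "data": {
  "delta_pos": [
    [0.83,0.72,0],
    [0.83,0.72,0],
    [0.83,0.72,0],
    [0.83,0.72,0]
  ],
  "rot": [
    [0,0,0],
    [0,0,0],
    [0,0,0],
    [0,0,0]
  ],
  "hand": [0,0,0,0]
}}

```text
time_s: 3.13
ee_pos: [370.4, -373.7, 304.0]
ee_rot: [-179.9, -0.2, 12.1]
force: [-0.3, -0.3, 0.1]
gripper_width: 27.1
gripper_force: 0.0
```

Request:
{"op": "apply_moves", "data": {
  "delta_pos": [
    [0.83,0.72,0],
    [0.83,0.72,0],
    [0.83,0.72,0],
    [0.83,0.72,0]
  ],
  "rot": [
    [0,0,0],
    [0,0,0],
    [0,0,0],
    [0,0,0]
  ],
  "hand": [0,0,0,0]
}}

```text
time_s: 3.47
ee_pos: [470.0, -287.6, 303.6]
ee_rot: [-179.9, -0.1, 12.1]
force: [-0.6, 0.1, 0.5]
gripper_width: 1.2
gripper_force: 0.0
```

Request:
{"op": "apply_moves", "data": {
  "delta_pos": [
    [0.83,0.72,0],
    [0.83,0.72,0],
    [0.83,0.72,0],
    [0.83,0.72,0],
    [0.83,0.72,0]
  ],
  "rot": [
    [0,0,0],
    [0,0,0],
    [0,0,0],
    [0,0,0],
    [0,0,0]
  ],
  "hand": [0,0,0,0,0]
}}

```text
time_s: 3.88
ee_pos: [567.2, -203.7, 303.0]
ee_rot: [-180.0, 0.1, 12.0]
force: [0.3, -0.6, -0.3]
gripper_width: 0.4
gripper_force: 0.0
```

Request:
{"op": "apply_moves", "data": {
  "delta_pos": [
    [0,0,-0.3],
    [0,0,-0.6],
    [0,0,-0.95],
    [0,0,-0.95],
    [0,0,-0.95]
  ],
  "rot": [
    [0,0,0],
    [0,0,0],
    [0,0,0],
    [0,0,0],
    [0,0,0]
  ],
  "hand": [0,0,0,0,0]
}}

```text
time_s: 4.3
ee_pos: [563.8, -205.6, 188.7]
ee_rot: [-179.9, 0.3, 11.7]
force: [0.7, -0.4, 0.9]
gripper_width: 0.5
gripper_force: 0.0
```

Request:
{"op": "apply_moves", "data": {
  "delta_pos": [
    [-0.12,-0.025,0],
    [-0.24,-0.05,0],
    [-0.36,-0.075,0],
    [-0.48,-0.1,0],
    [-0.6,-0.125,0],
    [-0.7,-0.145,0],
    [-0.8,-0.166,0],
    [-0.9,-0.187,0],
    [-1,-0.208,0],
    [-1,-0.208,0]
  ],
  "rot": [
    [0,0,0],
    [0,0,0],
    [0,0,0],
    [0,0,0],
    [0,0,0],
    [0,0,0],
    [0,0,0],
    [0,0,0],
    [0,0,0],
    [0,0,0]
  ],
  "hand": [0,0,0,0,0,0,0,0,0,0]
}}

```text
time_s: 5.13
ee_pos: [443.6, -229.8, 190.5]
ee_rot: [180.0, 0.1, 11.7]
force: [0.8, 0.3, 0.1]
gripper_width: 0.3
gripper_force: 0.0
```

Request:
{"op": "apply_moves", "data": {
  "delta_pos": [
    [0.3,0.06,0],
    [0.6,0.125,0],
    [0.8,0.166,0],
    [1,0.208,0],
    [1,0.208,0]
  ],
  "rot": [
    [0,0,0],
    [0,0,0],
    [0,0,0],
    [0,0,0],
    [0,0,0]
  ],
  "hand": [0,0,0,0,0]
}}

```text
time_s: 5.55
ee_pos: [570.3, -203.5, 189.3]
ee_rot: [180.0, -0.1, 11.9]
force: [-0.4, 0.8, 0.0]
gripper_width: 0.3
gripper_force: 0.0
```

Request:
{"op": "apply_moves", "data": {
  "delta_pos": [
    [0.12,0.025,0],
    [0.24,0.05,0],
    [0.36,0.075,0],
    [0.48,0.1,0],
    [0.6,0.125,0],
    [0.7,0.145,0],
    [0.8,0.166,0],
    [0.9,0.187,0],
    [1,0.208,0],
    [1,0.208,0]
  ],
  "rot": [
    [0,0,0],
    [0,0,0],
    [0,0,0],
    [0,0,0],
    [0,0,0],
    [0,0,0],
    [0,0,0],
    [0,0,0],
    [0,0,0],
    [0,0,0]
  ],
  "hand": [0,0,0,0,0,0,0,0,0,0]
}}

```text
time_s: 6.38
ee_pos: [687.2, -179.1, 189.1]
ee_rot: [-180.0, 0.0, 11.8]
force: [-0.4, -0.6, -2.0]
gripper_width: 0.2
gripper_force: 0.0
```

Request:
{"op": "apply_moves", "data": {
  "delta_pos": [
    [0.07,0.015,0],
    [0.07,0.015,0],
    [-0.2,-0.04,0.1],
    [-0.6,-0.12,0.5],
    [-1,-0.2,0.9],
    [-1,-0.2,1],
    [-1,-0.2,1]
  ],
  "rot": [
    [0,0,0],
    [0,0,0],
    [0,0,0],
    [0,0,0],
    [0,0,0],
    [0,0,0],
    [0,0,0]
  ],
  "hand": [0,0,0,0,0,0,0]
}}

```text
time_s: 6.97
ee_pos: [563.7, -204.4, 314.8]
ee_rot: [179.8, -0.2, 11.7]
force: [0.5, -0.7, -0.2]
gripper_width: 0.5
gripper_force: 0.0
```

```bash
python3 - <<'E'
from h import *
S=viewer.grab_frame("side");T=viewer.grab_frame("top")
for f,b in((S,(215,60,340,210)),(T,(240,160,440,290))):
    a=f["pixels"][b[1]:b[3],b[0]:b[2],::-1]; k=520/a.shape[0]
    globals().setdefault("L",[]).append(cv2.resize(a,None,fx=k,fy=k,interpolation=cv2.INTER_CUBIC))
w=np.hstack(L);k=800/w.shape[1];print(w.shape,k);cv2.imwrite("pics/o2.png",cv2.resize(w,None,fx=k,fy=k))
E
```

```text
(520, 1233, 3) 0.64882400648824
```

View pics/o2.png

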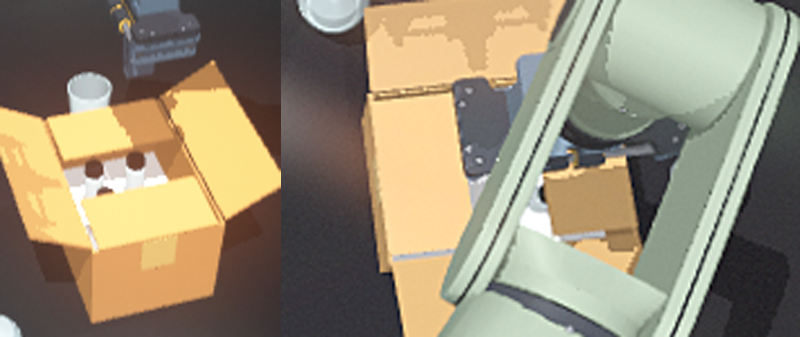

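Request:
{"op": "apply_moves", "data": {
  "delta_pos": [
    [0,0,0],
    [0,0,0],
    [0,0,0],
    [0,0,0],
    [0,0,0],
    [0,0,0],
    [0,0,0]
  ],
  "rot": [
    [0,0,0.5236],
    [0,0,0.5236],
    [0,0,0.5236],
    [0,0,0.5236],
    [0,0,0.5236],
    [0,0,0.5236],
    [0,0,0.5236]
  ],
  "hand": [0,0,0,0,0,0,0]
}}

```text
time_s: 7.65
ee_pos: [566.0, -203.1, 307.9]
ee_rot: [-179.8, 0.0, 57.1]
force: [0.1, 0.4, -0.8]
gripper_width: 0.3
gripper_force: 0.0
```

Request:
{"op": "apply_moves", "data": {
  "delta_pos": [
    [0,0,0],
    [0,0,0],
    [0,0,0],
    [0,0,0],
    [0,0,0],
    [0,0,0],
    [0,0,0]
  ],
  "rot": [
    [0,0,0.5236],
    [0,0,0.5236],
    [0,0,0.5236],
    [0,0,0.5236],
    [0,0,0.5236],
    [0,0,0.5236],
    [0,0,0.5236]
  ],
  "hand": [0,0,0,0,0,0,0]
}}

```text
time_s: 8.23
ee_pos: [566.0, -203.1, 307.9]
ee_rot: [-179.9, -0.1, 102.1]
force: [-0.1, -0.5, 0.6]
gripper_width: 0.9
gripper_force: 0.0
```

Request:
{"op": "apply_moves", "data": {
  "delta_pos": [
    [-0.021,0.18,0],
    [-0.021,0.18,0],
    [-0.021,0.18,0],
    [-0.021,0.18,0],
    [-0.021,0.18,0],
    [-0.021,0.18,0],
    [-0.021,0.18,0],
    [-0.021,0.18,0]
  ],
  "rot": [
    [0.456,0.0943,0],
    [0.456,0.0943,0],
    [0.456,0.0943,0],
    [0.456,0.0943,0],
    [0.456,0.0943,0],
    [0.456,0.0943,0],
    [0.456,0.0943,0],
    [0.456,0.0943,0]
  ],
  "hand": [0,0,0,0,0,0,0,0]
}}

```text
time_s: 8.9
ee_pos: [563.7, -182.5, 307.4]
ee_rot: [-179.8, -40.1, 101.6]
force: [0.6, 0.4, 0.6]
gripper_width: 0.6
gripper_force: 0.0
```

```bash
python3 - <<'E'
from h import *
s=env.state();print(s["qpos"].round(1),s["ee_pos"].round(1),s["ee_rot"].round(1))
from scipy.spatial.transform import Rotation as R
c=np.load("carton.npy");M=R.from_euler("xyz",s["ee_rot"],degrees=True).as_matrix()
Q=np.eye(3);Q[:2,:2]=rz(c[2]);print((Q.T@M).round(3))
print(rz(-c[2])@(s["ee_pos"][:2]-c[:2]))
S=viewer.grab_frame("side");crop(S,"s3",(180,40,350,210),3.5)
for q in ("vial1_mid",):
  for f in (S,viewer.grab_frame("top")):
    for d in spotter.landmark_of(f,q): 
        p=onz(f,d["position"],68.5)[:2];print(round(d["score"],2),(rz(-c[2])@(p-c[:2])).round())
E
```

```text
[-33.9  32.1  65.2  28.9 111.1 -41.8] [ 563.7 -182.5  307.4] [-179.8  -40.1  101.6]
[[ 0.001  1.    -0.002]
 [ 0.765  0.     0.644]
 [ 0.644 -0.002 -0.765]]
[-9.45517315e-03  2.14147432e+01]
0.68 [-19. -54.]
0.43 [-31. -53.]
```

View pics/s3.png

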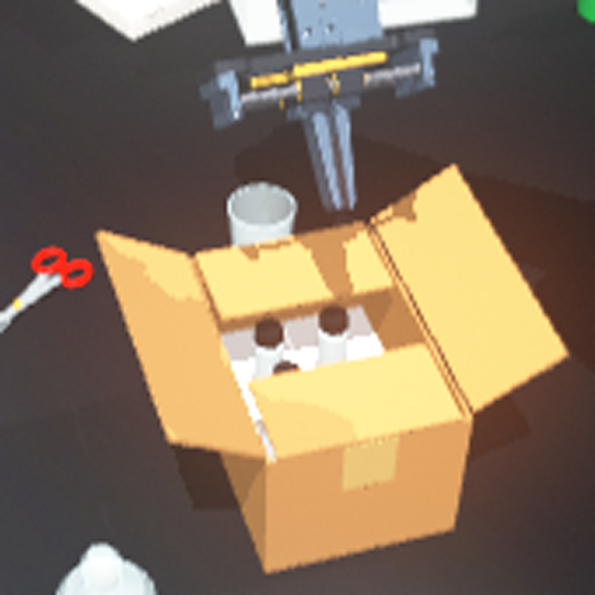

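Request:
{"op": "apply_moves", "data": {
  "delta_pos": [
    [0,0,-0.3],
    [0,0,-0.6],
    [0,0,-0.8],
    [0,0,-1],
    [0,0,-1]
  ],
  "rot": [
    [0,0,0],
    [0,0,0],
    [0,0,0],
    [0,0,0],
    [0,0,0]
  ],
  "hand": [0,0,0,0,0]
}}

```text
time_s: 9.52
ee_pos: [561.9, -180.2, 186.7]
ee_rot: [-179.7, -40.2, 101.6]
force: [-0.6, 0.2, -0.4]
gripper_width: 0.2
gripper_force: 0.0
```

Request:
{"op": "apply_moves", "data": {
  "delta_pos": [
    [0,0,-0.15],
    [0,0,-0.3],
    [0,0,-0.4],
    [0,0,-0.53],
    [0,0,-0.53]
  ],
  "rot": [
    [0,0,0],
    [0,0,0],
    [0,0,0],
    [0,0,0],
    [0,0,0]
  ],
  "hand": [0,0,0,0,0]
}}

```text
time_s: 9.93
ee_pos: [563.0, -181.2, 125.4]
ee_rot: [-179.9, -40.1, 101.8]
force: [-0.1, 0.7, -0.9]
gripper_width: -0.0
gripper_force: 0.0
```

Request:
{"op": "apply_moves", "data": {
  "delta_pos": [
    [-0.009,0.043,0],
    [-0.018,0.087,0],
    [-0.027,0.13,0],
    [-0.027,0.13,0]
  ],
  "rot": [
    [0,0,0],
    [0,0,0],
    [0,0,0],
    [0,0,0]
  ],
  "hand": [0,0,0,0]
}}

```text
time_s: 10.27
ee_pos: [561.0, -166.8, 127.4]
ee_rot: [179.7, -39.7, 101.9]
force: [0.5, -2.8, 0.2]
gripper_width: 0.2
gripper_force: 1.4
```

Request:
{"op": "apply_moves", "data": {
  "delta_pos": [
    [0,0,0.167],
    [-0.007,0.033,0.333],
    [-0.02,0.098,0.467],
    [-0.037,0.18,0.567],
    [-0.059,0.286,0.65],
    [-0.081,0.392,0.708],
    [-0.105,0.506,0.733],
    [-0.128,0.62,0.75],
    [-0.152,0.734,0.725],
    [-0.174,0.84,0.683]
  ],
  "rot": [
    [0,0,0],
    [0,0,0],
    [0,0,0],
    [0,0,0],
    [0,0,0],
    [0,0,0],
    [0,0,0],
    [0,0,0],
    [0,0,0],
    [0,0,0]
  ],
  "hand": [0,0,0,0,0,0,0,0,0,0]
}}

```text
time_s: 11.1
ee_pos: [538.7, -63.5, 208.5]
ee_rot: [179.9, -40.0, 101.9]
force: [0.0, -0.2, 0.7]
gripper_width: 0.4
gripper_force: 0.3
```

Request:
{"op": "apply_moves", "data": {
  "delta_pos": [
    [-0.015,0.075,-0.07],
    [-0.032,0.155,-0.15],
    [-0.045,0.22,-0.233],
    [-0.045,0.22,-0.233]
  ],
  "rot": [
    [0,0,0],
    [0,0,0],
    [0,0,0],
    [0,0,0]
  ],
  "hand": [0,0,0,0]
}}

```text
time_s: 11.43
ee_pos: [531.8, -36.3, 178.6]
ee_rot: [-179.7, -40.2, 101.7]
force: [-1.4, -0.3, -0.1]
gripper_width: 0.5
gripper_force: 0.0
```

```bash
python3 - <<'E'
from h import *
S=viewer.grab_frame("side");crop(S,"s4",(180,40,350,210),3.5)
E
```

```text
(no output)
```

View pics/s4.png

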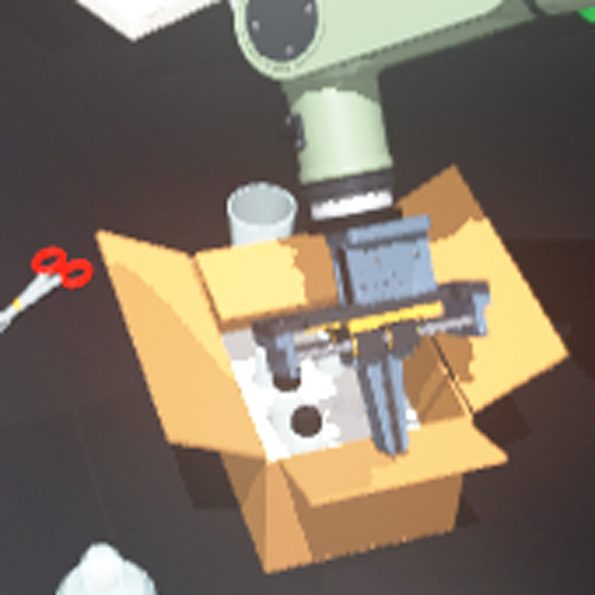

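Request:
{"op": "apply_moves", "data": {
  "delta_pos": [
    [0.03,-0.15,0.25],
    [0.08,-0.387,0.55],
    [0.12,-0.6,0.8],
    [0.16,-0.775,0.917],
    [0.16,-0.775,0.917],
    [0.16,-0.775,0.917]
  ],
  "rot": [
    [0,0,0],
    [0,0,0],
    [0,0,0],
    [0,0,0],
    [0,0,0],
    [0,0,0]
  ],
  "hand": [0,0,0,0,0,0]
}}

```text
time_s: 11.98
ee_pos: [553.6, -133.2, 291.1]
ee_rot: [179.8, -39.9, 101.8]
force: [-0.5, 1.0, -0.1]
gripper_width: 0.7
gripper_force: 0.0
```

Request:
{"op": "apply_moves", "data": {
  "delta_pos": [
    [0.16,-0.775,0.2],
    [0.16,-0.775,0.2],
    [0.16,-0.775,0.2],
    [0.16,-0.775,0.2],
    [0.16,-0.775,0.2],
    [0.16,-0.775,0.2],
    [0.16,-0.775,0.2]
  ],
  "rot": [
    [-0.456,-0.0943,0],
    [-0.456,-0.0943,0],
    [-0.456,-0.0943,0],
    [-0.456,-0.0943,0],
    [-0.456,-0.0943,0],
    [-0.456,-0.0943,0],
    [-0.456,-0.0943,0]
  ],
  "hand": [0,0,0,0,0,0,0]
}}

```text
time_s: 12.57
ee_pos: [571.2, -220.9, 314.9]
ee_rot: [-180.0, -0.0, 102.1]
force: [0.2, -0.2, 0.6]
gripper_width: 0.5
gripper_force: 0.0
```

Request:
{"op": "apply_moves", "data": {
  "delta_pos": [
    [0,0,0],
    [0,0,0],
    [0,0,0],
    [0,0,0],
    [0,0,0],
    [0,0,0],
    [0,0,0],
    [0,0,0]
  ],
  "rot": [
    [-0.456,-0.0943,0],
    [-0.456,-0.0943,0],
    [-0.456,-0.0943,0],
    [-0.456,-0.0943,0],
    [-0.456,-0.0943,0],
    [-0.456,-0.0943,0],
    [-0.456,-0.0943,0],
    [-0.456,-0.0943,0]
  ],
  "hand": [0,0,0,0,0,0,0,0]
}}

```text
time_s: 13.23
ee_pos: [571.9, -224.3, 312.6]
ee_rot: [-179.6, 39.8, 102.1]
force: [-0.4, 0.5, 0.3]
gripper_width: 0.7
gripper_force: 0.0
```

```bash
cat > st.py <<'E'
from h import *
from scipy.spatial.transform import Rotation as R
s=env.state();c=np.load("carton.npy");M=R.from_euler("xyz",s["ee_rot"],degrees=True).as_matrix()
Q=np.eye(3);Q[:2,:2]=rz(c[2]);print(s["time_s"],s["qpos"].round(1));print((Q.T@M).round(2).tolist())
print("local",(rz(-c[2])@(s["ee_pos"][:2]-c[:2])).round(1),s["ee_pos"].round(1))
E
python3 st.py
```

```text
13.2333 [ -2.7  13.5  93.5 -42.   68.1  -0.1]
[[-0.01, 1.0, -0.0], [0.77, 0.0, -0.64], [-0.64, -0.01, -0.77]]
local [ -0.4 -21.3] [ 571.9 -224.3  312.6]
```

Request:
{"op": "apply_moves", "data": {
  "delta_pos": [
    [0,0,-0.3],
    [0,0,-0.6],
    [0,0,-0.8],
    [0,0,-1],
    [0,0,-1]
  ],
  "rot": [
    [0,0,0],
    [0,0,0],
    [0,0,0],
    [0,0,0],
    [0,0,0]
  ],
  "hand": [0,0,0,0,0]
}}

```text
time_s: 13.65
ee_pos: [569.8, -226.3, 189.5]
ee_rot: [-179.3, 39.7, 102.0]
force: [-0.4, -0.4, -1.0]
gripper_width: 0.5
gripper_force: 0.0
```

Request:
{"op": "apply_moves", "data": {
  "delta_pos": [
    [0,0,-0.15],
    [0,0,-0.3],
    [0,0,-0.45],
    [0,0,-0.565],
    [0,0,-0.565]
  ],
  "rot": [
    [0,0,0],
    [0,0,0],
    [0,0,0],
    [0,0,0],
    [0,0,0]
  ],
  "hand": [0,0,0,0,0]
}}

```text
time_s: 14.07
ee_pos: [571.9, -226.2, 125.5]
ee_rot: [-179.7, 39.9, 101.8]
force: [-0.5, 0.8, 0.7]
gripper_width: 0.3
gripper_force: 0.0
```

Request:
{"op": "apply_moves", "data": {
  "delta_pos": [
    [0.009,-0.043,0],
    [0.018,-0.087,0],
    [0.027,-0.13,0],
    [0.027,-0.13,0]
  ],
  "rot": [
    [0,0,0],
    [0,0,0],
    [0,0,0],
    [0,0,0]
  ],
  "hand": [0,0,0,0]
}}

```text
time_s: 14.4
ee_pos: [576.6, -240.8, 127.5]
ee_rot: [179.8, 39.9, 101.6]
force: [0.5, 3.8, -0.3]
gripper_width: 0.6
gripper_force: 1.5
```

Request:
{"op": "apply_moves", "data": {
  "delta_pos": [
    [0,0,0.167],
    [0.007,-0.033,0.333],
    [0.02,-0.098,0.467],
    [0.037,-0.18,0.567],
    [0.059,-0.286,0.65],
    [0.081,-0.392,0.708],
    [0.105,-0.506,0.733],
    [0.128,-0.62,0.75],
    [0.152,-0.734,0.725],
    [0.174,-0.84,0.683]
  ],
  "rot": [
    [0,0,0],
    [0,0,0],
    [0,0,0],
    [0,0,0],
    [0,0,0],
    [0,0,0],
    [0,0,0],
    [0,0,0],
    [0,0,0],
    [0,0,0]
  ],
  "hand": [0,0,0,0,0,0,0,0,0,0]
}}

```text
time_s: 15.23
ee_pos: [597.2, -343.1, 210.4]
ee_rot: [179.9, 40.1, 101.7]
force: [0.0, -0.3, 0.2]
gripper_width: 0.6
gripper_force: 0.3
```

Request:
{"op": "apply_moves", "data": {
  "delta_pos": [
    [0.015,-0.075,-0.07],
    [0.032,-0.155,-0.15],
    [0.045,-0.22,-0.233],
    [0.045,-0.22,-0.233]
  ],
  "rot": [
    [0,0,0],
    [0,0,0],
    [0,0,0],
    [0,0,0]
  ],
  "hand": [0,0,0,0]
}}

```text
time_s: 15.57
ee_pos: [600.6, -368.8, 176.9]
ee_rot: [-179.6, 39.9, 102.0]
force: [-0.4, -0.6, 0.2]
gripper_width: 0.5
gripper_force: 0.0
```

Request:
{"op": "apply_moves", "data": {
  "delta_pos": [
    [-0.03,0.15,0.25],
    [-0.08,0.387,0.55],
    [-0.12,0.6,0.8],
    [-0.16,0.775,1],
    [-0.16,0.775,1],
    [-0.16,0.775,1]
  ],
  "rot": [
    [0,0,0],
    [0,0,0],
    [0,0,0],
    [0,0,0],
    [0,0,0],
    [0,0,0]
  ],
  "hand": [0,0,0,0,0,0]
}}

```text
time_s: 16.07
ee_pos: [583.4, -273.5, 302.1]
ee_rot: [179.9, 40.1, 101.8]
force: [0.1, -0.1, -0.5]
gripper_width: 0.2
gripper_force: 0.0
```

Request:
{"op": "apply_moves", "data": {
  "delta_pos": [
    [-0.1,0.2,0.1],
    [-0.5,0.7,0.1],
    [-0.5,0.7,0.1],
    [-0.5,0.7,0.1],
    [-0.5,0.7,0.1],
    [-0.5,0.7,0.1],
    [-0.5,0.7,0.1]
  ],
  "rot": [
    [0.456,0.0943,0],
    [0.456,0.0943,0],
    [0.456,0.0943,0],
    [0.456,0.0943,0],
    [0.456,0.0943,0],
    [0.456,0.0943,0],
    [0.456,0.0943,0]
  ],
  "hand": [0,0,0,0,0,0,0]
}}

```text
time_s: 16.65
ee_pos: [522.6, -194.3, 310.1]
ee_rot: [-179.8, -0.1, 101.5]
force: [0.7, -0.9, -0.4]
gripper_width: 0.6
gripper_force: 0.0
```

Request:
{"op": "apply_moves", "data": {
  "delta_pos": [
    [-0.5,0.7,0],
    [-0.5,0.7,0],
    [-0.5,0.7,0],
    [-0.5,0.7,0],
    [-0.5,0.7,0],
    [-0.5,0.7,0],
    [-0.5,0.7,0]
  ],
  "rot": [
    [0,0,-0.5236],
    [0,0,-0.5236],
    [0,0,-0.5236],
    [0,0,-0.5236],
    [0,0,-0.5236],
    [0,0,-0.5236],
    [0,0,-0.5236]
  ],
  "hand": [0.2,0.4,0.5,0.5,0.5,0.5,0.5]
}}

```text
time_s: 17.23
ee_pos: [461.8, -106.5, 311.0]
ee_rot: [-179.9, 0.1, 56.5]
force: [0.5, -0.2, 0.5]
gripper_width: 43.8
gripper_force: 0.0
```

Request:
{"op": "apply_moves", "data": {
  "delta_pos": [
    [0,0.7,0],
    [0,0.7,0],
    [0,0.7,0],
    [0,0.7,0],
    [0,0.7,0],
    [0,0.7,0],
    [0,0.7,0]
  ],
  "rot": [
    [0,0,-0.5236],
    [0,0,-0.5236],
    [0,0,-0.5236],
    [0,0,-0.5236],
    [0,0,-0.5236],
    [0,0,-0.5236],
    [0,0,-0.5236]
  ],
  "hand": [0.5,0.5,0.5,0.5,0.5,0.5,0.5]
}}

```text
time_s: 17.82
ee_pos: [461.8, -22.6, 310.8]
ee_rot: [179.9, 0.2, 11.5]
force: [0.4, 0.5, -0.6]
gripper_width: 45.7
gripper_force: 0.0
```

```bash
python3 st.py; python3 - <<'E'
from h import *
S=viewer.grab_frame("side");T=viewer.grab_frame("top")
L=[]
for f,b in((S,(215,70,340,310)),(T,(140,140,440,290))):
    a=f["pixels"][b[1]:b[3],b[0]:b[2],::-1]; k=590/240 if len(L)==0 else 480/300
    L.append(cv2.resize(a,None,fx=k,fy=k,interpolation=cv2.INTER_CUBIC))
o=np.zeros((600,800,3),np.uint8);o[:L[0].shape[0],:L[0].shape[1]]=L[0];o[:L[1].shape[0],310:310+L[1].shape[1]]=L[1]
t=T["pixels"][180:260,260:390,::-1];t=cv2.resize(t,None,fx=3.7,fy=3.7,interpolation=cv2.INTER_CUBIC);o[250:250+t.shape[0],310:310+t.shape[1]]=t
cv2.imwrite("pics/o5.png",o)
c=np.load("carton.npy")
for n,f in(("s",S),("t",T)):
    for q,z in (("vial1_mid",68.5),):
        for d in spotter.landmark_of(f,q):
            p=onz(f,d["position"],68.5)[:2];print(n,round(d["score"],2),p.round(),(rz(-c[2])@(p-c[:2])).round())
E
```

```text
17.8167 [-4.1  5.2 92.8 -0.1 82.1 74.4]
[[1.0, -0.0, -0.0], [-0.0, -1.0, -0.0], [-0.0, 0.0, -1.0]]
local [-67.4 198.6] [461.8 -22.6 310.8]
s 0.69 [ 557. -272.] [-25. -65.]
t 0.45 [ 553. -270.] [-28. -62.]
```

View pics/o5.png

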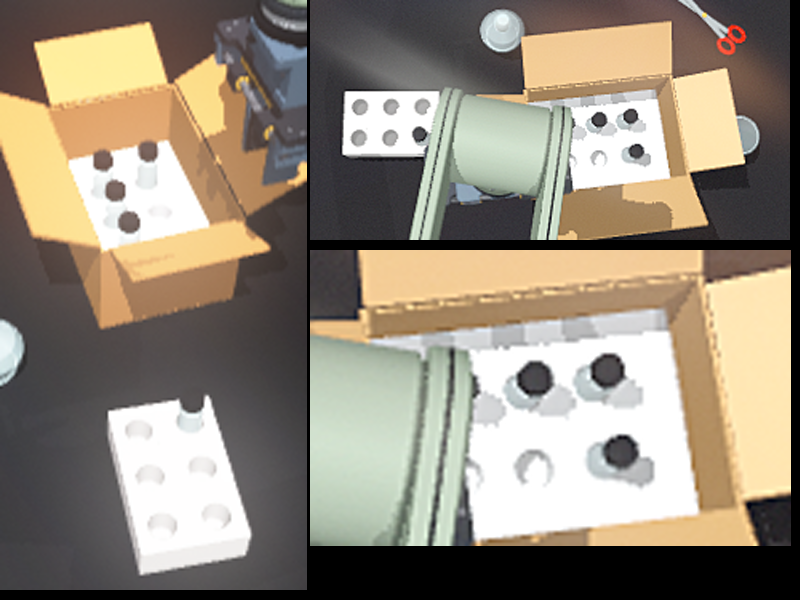

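```bash
python3 - <<'E'
from h import *
S=viewer.grab_frame("side");T=viewer.grab_frame("top")
c=np.load("carton.npy")
O=[(S,(256.5,134.7),(32,-58)),(S,(275.2,131.4),(-32,-58)),(S,(261.8,147.3),(32,0)),(S,(267.5,160.3),(32,58)),(T,(320.8,214.6),(32,0)),(T,(340.5,212.4),(32,-58)),(T,(344,234.6),(-32,-58))]
for f,g,l in O:
    # refine dark blob centroid
    x,y=map(round,g);w=f["pixels"][y-6:y+7,x-6:x+7].max(2)<75
    m=np.argwhere(w).mean(0)[::-1]+[x-6,y-6]
    z=108 if f is S else 113
    p=onz(f,m,z)[:2];print(g,m.round(1),w.sum(),p.round(1),(rz(-c[2])@(p-c[:2])-l).round(1))
E
python3 fit.py | grep rack
```

```text
(256.5, 134.7) [nan nan] 0 [nan nan] [nan nan]
(275.2, 131.4) [nan nan] 0 [nan nan] [nan nan]
(261.8, 147.3) [nan nan] 0 [nan nan] [nan nan]
(267.5, 160.3) [nan nan] 0 [nan nan] [nan nan]
(320.8, 214.6) [320.4 214.4] 45 [ 598.  -195.8] [-1.1  1.4]
(340.5, 212.4) [339.8 212.2] 31 [ 609.8 -251.4] [-0.8  2.5]
(344, 234.6) [343.7 233.4] 38 [ 549.5 -265.5] [1.3 1. ]
rack [5.64201e+02 1.84478e+02 7.90000e-02] [[0.7, -0.2], [0.8, 1.0], [-1.0, -1.2], [0.8, -0.3], [0.6, 1.2], [-2.5, 0.1], [-0.6, -1.1], [2.4, -0.5], [-0.9, -0.6], [-1.9, 5.4], [1.9, -0.7], [1.2, 0.8]]<stdin>:8: RuntimeWarning: Mean of empty slice.
  ret = um.true_divide(
```

Request:
{"op": "apply_moves", "data": {
  "delta_pos": [
    [0.57,-0.72,0],
    [0.57,-0.72,0],
    [0.57,-0.72,0],
    [0.57,-0.72,0]
  ],
  "rot": [
    [0,0,0],
    [0,0,0],
    [0,0,0],
    [0,0,0]
  ],
  "hand": [0.5,0.5,0.5,0.5]
}}

```text
time_s: 18.65
ee_pos: [533.8, -113.1, 311.4]
ee_rot: [179.9, 0.0, 11.6]
force: [1.4, 0.3, -0.4]
gripper_width: 45.6
gripper_force: 0.0
```

Request:
{"op": "apply_moves", "data": {
  "delta_pos": [
    [0.57,-0.725,0],
    [0.57,-0.725,0],
    [0.57,-0.725,0],
    [0.57,-0.725,0],
    [0.57,-0.725,0]
  ],
  "rot": [
    [0,0,0],
    [0,0,0],
    [0,0,0],
    [0,0,0],
    [0,0,0]
  ],
  "hand": [0.5,0.5,0.5,0.5,0.5]
}}

```text
time_s: 19.07
ee_pos: [599.5, -196.8, 311.5]
ee_rot: [-179.9, 0.1, 11.7]
force: [-0.2, -0.5, -0.3]
gripper_width: 45.4
gripper_force: 0.0
```

Request:
{"op": "apply_moves", "data": {
  "delta_pos": [
    [0,0,-0.3],
    [0,0,-0.6],
    [0,0,-0.9],
    [0,0,-1],
    [0,0,-1]
  ],
  "rot": [
    [0,0,0],
    [0,0,0],
    [0,0,0],
    [0,0,0],
    [0,0,0]
  ],
  "hand": [0.5,0.5,0.5,0.5,0.5]
}}

```text
time_s: 19.48
ee_pos: [596.2, -193.9, 189.0]
ee_rot: [-179.7, 0.4, 11.9]
force: [0.3, -0.0, -0.0]
gripper_width: 45.5
gripper_force: 0.0
```

```bash
python3 st.py
```

```text
19.4833 [-19.1  24.1  84.3   0.   72.1  59.1]
[[1.0, 0.0, -0.01], [0.0, -1.0, 0.0], [-0.01, -0.0, -1.0]]
local [29.6  3.6] [ 596.2 -193.9  189. ]
```

Request:
{"op": "apply_moves", "data": {
  "delta_pos": [
    [0,0,-0.3],
    [0,0,-0.5],
    [0,0,-0.7],
    [0,0,-0.85],
    [0,0,-0.98],
    [0,0,-0.98],
    [0,0,-0.98]
  ],
  "rot": [
    [0,0,0],
    [0,0,0],
    [0,0,0],
    [0,0,0],
    [0,0,0],
    [0,0,0],
    [0,0,0]
  ],
  "hand": [0.5,0.5,0.5,0.5,0.5,0.5,0.5]
}}

```text
time_s: 20.07
ee_pos: [599.9, -195.7, 76.4]
ee_rot: [180.0, -0.1, 11.8]
force: [0.8, -0.6, 0.4]
gripper_width: 45.4
gripper_force: 0.0
```

Request:
{"op": "apply_moves", "data": {
  "delta_pos": [
    [0,0,0],
    [0,0,0],
    [0,0,0],
    [0,0,0],
    [0,0,0],
    [0,0,0]
  ],
  "rot": [
    [0,0,0],
    [0,0,0],
    [0,0,0],
    [0,0,0],
    [0,0,0],
    [0,0,0]
  ],
  "hand": [0.2,0.2,0.2,0.2,0.2,0.2],
  "newtons": 12
}}

```text
time_s: 20.57
ee_pos: [600.5, -196.6, 76.6]
ee_rot: [179.9, -0.1, 11.8]
force: [-0.6, -0.8, 6.7]
gripper_width: 27.5
gripper_force: 12.0
```

Request:
{"op": "apply_moves", "data": {
  "delta_pos": [
    [0,0,0.1],
    [0,0,0.4],
    [0,0,0.7],
    [0,0,1],
    [0,0,1]
  ],
  "rot": [
    [0,0,0],
    [0,0,0],
    [0,0,0],
    [0,0,0],
    [0,0,0]
  ],
  "hand": [0.2,0.2,0.2,0.2,0.2]
}}

```text
time_s: 20.98
ee_pos: [603.3, -197.6, 203.3]
ee_rot: [179.6, -0.7, 11.8]
force: [-0.2, -0.3, 0.6]
gripper_width: 27.7
gripper_force: 12.0
```

Request:
{"op": "apply_moves", "data": {
  "delta_pos": [
    [0,0,0.3],
    [0,0,0.6],
    [0,0,1],
    [0,0,1],
    [0,0,1],
    [0,0,1]
  ],
  "rot": [
    [0,0,0],
    [0,0,0],
    [0,0,0],
    [0,0,0],
    [0,0,0],
    [0,0,0]
  ],
  "hand": [0.2,0.2,0.2,0.2,0.2,0.2]
}}

```text
time_s: 21.48
ee_pos: [599.2, -196.2, 314.4]
ee_rot: [-180.0, 0.0, 11.8]
force: [0.5, -0.3, -1.4]
gripper_width: 27.3
gripper_force: 12.0
```

```bash
cat > rack.py <<'E'
from h import *
S=viewer.grab_frame("side");T=viewer.grab_frame("top")
p0=np.load("rack.npy")
V=np.array([[x,y,z] for x in(-60,60) for y in(-90,90) for z in(0,50)],float)
def verts(p): return np.c_[V[:,:2]@rz(p[2]).T+p[:2],V[:,2]]
SC=8
def white(f,p):
    q=proj(f,verts(p));a=np.floor(q.min(0)-25).astype(int).clip(0);b=np.ceil(q.max(0)+25).astype(int)
    g=f["pixels"][a[1]:b[1],a[0]:b[0]].astype(np.float32);v=g.min(2)
    v=cv2.resize(v,None,fx=SC,fy=SC,interpolation=cv2.INTER_CUBIC)
    m=(v>95).astype(np.uint8)
    k=cv2.getStructuringElement(cv2.MORPH_ELLIPSE,(9*SC,9*SC));m=cv2.morphologyEx(m,cv2.MORPH_OPEN,cv2.getStructuringElement(cv2.MORPH_ELLIPSE,(3*SC,3*SC)))
    n,l,st,_=cv2.connectedComponentsWithStats(m);m=(l==1+st[1:,4].argmax()).astype(np.uint8)
    cs,_=cv2.findContours(m,cv2.RETR_EXTERNAL,cv2.CHAIN_APPROX_NONE);c=max(cs,key=cv2.contourArea)[:,0]
    return (c[::6]+0.5)/SC-0.5+a
C=[white(S,p0),white(T,p0)]
def res(p):
    o=[]
    for f,c in zip((S,T),C):
        h=cv2.convexHull(proj(f,verts(p)).astype(np.float32))
        o+=[cv2.pointPolygonTest(h,(float(x),float(y)),True) for x,y in c]
    return np.array(o)
r=least_squares(lambda p:res([p[0]*100,p[1]*100,p[2]]),[p0[0]/100,p0[1]/100,p0[2]],loss="cauchy",f_scale=.3,diff_step=1e-3)
p=r.x*[100,100,1];e=res(p);n=len(C[0])
print("rack",p.round(2),"med|e|",np.median(abs(e[:n])).round(2),np.median(abs(e[n:])).round(2))
for f,c,nm in((S,C[0],"s"),(T,C[1],"t")):   # per camera fits
    def r1(q):
        h=cv2.convexHull(proj(f,verts([q[0]*100,q[1]*100,q[2]])).astype(np.float32));return np.array([cv2.pointPolygonTest(h,(float(x),float(y)),True) for x,y in c])
    k=least_squares(r1,r.x,loss="cauchy",f_scale=.3,diff_step=1e-3);print(nm,(k.x*[100,100,1]).round(2))
np.save("rackfit.npy",p)
G=[(-30,-60),(-30,0),(-30,60),(30,-60),(30,0),(30,60)]
for i,g in enumerate(G):print(i+1,(p[:2]+rz(p[2])@g).round(1))
o=[]
for f in(S,T):
    q=proj(f,verts(p));im=f["pixels"][:,:,::-1].copy();a=(q.mean(0)-45).astype(int);k=4
    im=cv2.resize(im[a[1]:a[1]+90,a[0]:a[0]+90],None,fx=k,fy=k,interpolation=cv2.INTER_CUBIC)
    h=cv2.convexHull(((q-a+.5)*k).astype(np.int32));cv2.polylines(im,[h],True,(0,0,255),1)
    for g in G:
        t=np.linspace(0,6.3,40);P=np.c_[(np.array(g)+16*np.c_[np.cos(t),np.sin(t)])@rz(p[2]).T+p[:2],np.full(40,50)]
        cv2.polylines(im,[((proj(f,P)-a+.5)*k).astype(np.int32)],True,(0,200,0),1)
    o.append(im)
cv2.imwrite("pics/rack_%d.png"%int(env.state()["time_s"]*10),np.hstack(o))
E
python3 st.py;python3 rack.py; ls pics
```

```text
21.4833 [-19.2  21.3  71.   -0.   87.8  59. ]
[[1.0, 0.0, -0.0], [0.0, -1.0, 0.0], [-0.0, -0.0, -1.0]]
local [32.   0.8] [ 599.2 -196.2  314.4]
rack [5.6852e+02 1.8867e+02 1.1000e-01] med|e| 8.64 1.14
s [579.14 187.75  -0.  ]
t [5.6807e+02 1.8865e+02 1.1000e-01]
1 [545.6 125.6]
2 [538.7 185.3]
3 [531.9 244.9]
4 [605.2 132.5]
5 [598.3 192.1]
6 [591.5 251.7]
o2.png
o5.png
rack_215.png
s3.png
s4.png
side0.png
side1.png
top0.png
top1.png
```

View pics/rack_215.png

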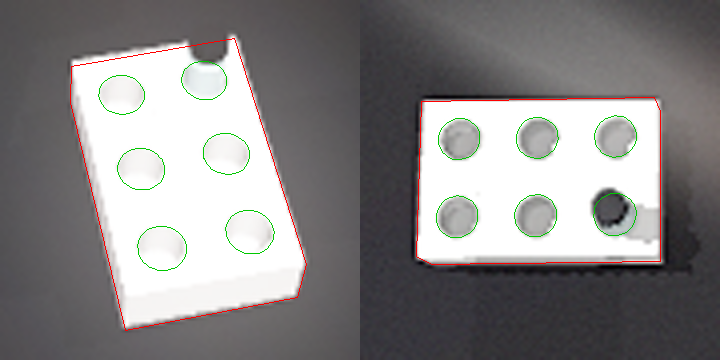

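```bash
sed -i 's/m=(v>95)/m=(v>(170 if f is S else 110))/' rack.py; python3 rack.py; python3 - <<'E'
from h import *
T=viewer.grab_frame("top");g=T["pixels"].min(2);print(g[195:245,180].tolist());S=viewer.grab_frame("side");g=S["pixels"].min(2);print(g[285,255:325].tolist())
E
```

```text
rack [5.6782e+02 1.8724e+02 1.0000e-01] med|e| 0.15 0.42
s [5.6756e+02 1.8692e+02 1.0000e-01]
t [5.6822e+02 1.8802e+02 1.1000e-01]
1 [544.2 124.4]
2 [538.  184.1]
3 [531.7 243.8]
4 [603.9 130.7]
5 [597.7 190.4]
6 [591.4 250. ]
[71, 47, 248, 255, 255, 255, 255, 255, 255, 255, 255, 255, 255, 255, 255, 255, 255, 255, 255, 255, 255, 255, 255, 255, 255, 255, 255, 255, 255, 255, 255, 255, 255, 255, 255, 255, 255, 255, 255, 255, 255, 187, 158, 51, 22, 40, 54, 49, 50, 46]
[97, 98, 98, 99, 99, 101, 101, 102, 104, 106, 107, 106, 148, 205, 208, 255, 255, 255, 255, 255, 253, 245, 251, 254, 254, 254, 254, 253, 250, 239, 230, 230, 255, 255, 255, 255, 255, 255, 255, 255, 255, 255, 255, 255, 255, 255, 255, 255, 255, 254, 255, 255, 255, 255, 255, 255, 255, 255, 255, 255, 255, 242, 125, 107, 105, 105, 103, 102, 102, 100]
```

Request:
{"op": "apply_moves", "data": {
  "delta_pos": [
    [0,0.3,0],
    [0,0.65,0],
    [0,1,0],
    [0,1,0]
  ],
  "rot": [
    [0,0,0],
    [0,0,0],
    [0,0,0],
    [0,0,0]
  ],
  "hand": [0.2,0.2,0.2,0.2]
}}

```text
time_s: 22.12
ee_pos: [599.1, -69.6, 314.7]
ee_rot: [-179.7, -0.0, 12.1]
force: [0.0, -0.2, -0.2]
gripper_width: 27.5
gripper_force: 12.0
```

Request:
{"op": "apply_moves", "data": {
  "delta_pos": [
    [0,0.33,0],
    [0,0.66,0],
    [0,1,0]
  ],
  "rot": [
    [0,0,0],
    [0,0,0],
    [0,0,0]
  ],
  "hand": [0.2,0.2,0.2]
}}

```text
time_s: 22.37
ee_pos: [599.2, 44.7, 314.5]
ee_rot: [180.0, 0.0, 11.7]
force: [0.9, 0.0, -0.0]
gripper_width: 27.6
gripper_force: 12.0
```

Request:
{"op": "apply_moves", "data": {
  "delta_pos": [
    [0,0.33,0],
    [0,0.66,0],
    [0,1,0]
  ],
  "rot": [
    [0,0,0],
    [0,0,0],
    [0,0,0]
  ],
  "hand": [0.2,0.2,0.2]
}}

```text
time_s: 22.62
ee_pos: [599.1, 165.3, 314.6]
ee_rot: [180.0, 0.0, 11.8]
force: [0.1, -0.9, -0.7]
gripper_width: 27.5
gripper_force: 12.0
```

Request:
{"op": "apply_moves", "data": {
  "delta_pos": [
    [-0.03,0.3,0],
    [-0.06,0.55,0],
    [-0.06,0.72,0],
    [-0.06,0.72,-0.3],
    [-0.06,0.72,-0.6],
    [-0.06,0.72,-0.9],
    [-0.06,0.72,-0.9],
    [-0.06,0.72,-0.9]
  ],
  "rot": [
    [0,0,0],
    [0,0,0],
    [0,0,0],
    [0,0,0],
    [0,0,0],
    [0,0,0],
    [0,0,0],
    [0,0,0]
  ],
  "hand": [0.2,0.2,0.2,0.2,0.2,0.2,0.2,0.2]
}}

```text
time_s: 23.28
ee_pos: [591.3, 249.6, 205.2]
ee_rot: [179.9, 0.3, 11.8]
force: [0.9, -0.5, -0.5]
gripper_width: 27.5
gripper_force: 12.0
```

```bash
python3 st.py; python3 rack.py; python3 - <<'E'
from h import *
S=viewer.grab_frame("side");T=viewer.grab_frame("top")
for n,f in(("s",S),("t",T)):
    for d in spotter.landmark_of(f,"vial5_mid"): print(n,round(d["score"],2),onz(f,d["position"],env.state()["ee_pos"][2]-55.6+47.5).round(1))
E
```

```text
23.2833 [ 21.9  24.8  80.8  -0.   74.7 100.1]
[[1.0, 0.0, -0.0], [0.0, -1.0, -0.0], [-0.0, 0.0, -1.0]]
local [114.4 439. ] [591.3 249.6 205.2]
rack [5.6770e+02 1.8711e+02 1.0000e-01] med|e| 0.27 0.13
s [5.6723e+02 1.8681e+02 1.0000e-01]
t [5.6799e+02 1.8744e+02 1.0000e-01]
1 [544.  124.3]
2 [537.9 184. ]
3 [531.7 243.7]
4 [603.7 130.5]
5 [597.5 190.2]
6 [591.4 249.9]
s 0.43 [608.2 323.1 201.8]
s 0.41 [598.5 257.5 201.8]
t 0.59 [568.6 166.7 201.4]
```

Request:
{"op": "apply_moves", "data": {
  "delta_pos": [
    [0,0,-0.25],
    [0,0,-0.5],
    [0,0,-0.65],
    [0,0,-0.75],
    [0,0,-0.82],
    [0,0,-0.88],
    [0,0,-0.93]
  ],
  "rot": [
    [0,0,0],
    [0,0,0],
    [0,0,0],
    [0,0,0],
    [0,0,0],
    [0,0,0],
    [0,0,0]
  ],
  "hand": [0.2,0.2,0.2,0.2,0.2,0.2,0.2]
}}

```text
time_s: 24.17
ee_pos: [592.7, 250.3, 96.1]
ee_rot: [-180.0, -0.1, 11.8]
force: [-0.3, -0.6, -0.1]
gripper_width: 27.5
gripper_force: 12.0
```

Request:
{"op": "apply_moves", "data": {
  "delta_pos": [
    [0,0,-0.08],
    [0,0,-0.16],
    [0,0,-0.22],
    [0,0,-0.26],
    [0,0,-0.26]
  ],
  "rot": [
    [0,0,0],
    [0,0,0],
    [0,0,0],
    [0,0,0],
    [0,0,0]
  ],
  "hand": [0.2,0.2,0.2,0.2,0.2]
}}

```text
time_s: 24.58
ee_pos: [592.7, 250.1, 63.7]
ee_rot: [180.0, -0.0, 11.8]
force: [-1.3, 1.1, -1.0]
gripper_width: 27.7
gripper_force: 12.0
```

Request:
{"op": "apply_moves", "data": {
  "delta_pos": [
    [0,0,0],
    [0,0,0],
    [0,0,0],
    [0,0,0],
    [0,0,0.2],
    [0,0,0.5],
    [0,0,0.8],
    [0,0,1],
    [0,0,1]
  ],
  "rot": [
    [0,0,0],
    [0,0,0],
    [0,0,0],
    [0,0,0],
    [0,0,0],
    [0,0,0],
    [0,0,0],
    [0,0,0],
    [0,0,0]
  ],
  "hand": [0.48,0.48,0.48,0.48,0.48,0.48,0.48,0.48,0.48]
}}

```text
time_s: 25.33
ee_pos: [595.5, 251.4, 191.2]
ee_rot: [-179.9, -0.7, 11.8]
force: [0.5, 0.7, 0.5]
gripper_width: 43.8
gripper_force: 0.0
```

```bash
python3 st.py; python3 rack.py
```

```text
25.3333 [ 21.9  25.2  82.3  -0.   71.8 100.1]
[[1.0, 0.0, 0.01], [0.0, -1.0, 0.0], [0.01, -0.0, -1.0]]
local [118.9 439.9] [595.5 251.4 191.2]
rack [5.6759e+02 1.8697e+02 1.0000e-01] med|e| 0.34 0.17
s [5.6714e+02 1.8675e+02 1.0000e-01]
t [5.6787e+02 1.8723e+02 1.0000e-01]
1 [544.  124.2]
2 [537.7 183.9]
3 [531.5 243.5]
4 [603.6 130.4]
5 [597.4 190.1]
6 [591.2 249.8]
```

Request:
{"op": "apply_moves", "data": {
  "delta_pos": [
    [0,-0.1,0.25],
    [0,-0.4,0.5],
    [0,-0.7,0.8],
    [0,-1,1],
    [0,-1,1]
  ],
  "rot": [
    [0,0,0],
    [0,0,0],
    [0,0,0],
    [0,0,0],
    [0,0,0]
  ],
  "hand": [0.5,0.5,0.5,0.5,0.5]
}}

```text
time_s: 25.85
ee_pos: [592.9, 126.7, 306.6]
ee_rot: [179.9, -0.2, 11.6]
force: [0.9, 0.1, 1.1]
gripper_width: 45.7
gripper_force: 0.0
```

Request:
{"op": "apply_moves", "data": {
  "delta_pos": [
    [0,-0.33,0],
    [0,-0.66,0],
    [0,-1,0]
  ],
  "rot": [
    [0,0,0],
    [0,0,0],
    [0,0,0]
  ],
  "hand": [0.5,0.5,0.5]
}}

```text
time_s: 26.1
ee_pos: [591.5, 9.4, 302.1]
ee_rot: [-179.9, 0.2, 11.9]
force: [0.8, -0.6, -0.3]
gripper_width: 45.9
gripper_force: 0.0
```

Request:
{"op": "apply_moves", "data": {
  "delta_pos": [
    [-0.042,-0.33,0],
    [-0.042,-0.66,0],
    [-0.042,-1,0],
    [-0.042,-1.0,0]
  ],
  "rot": [
    [0,0,0],
    [0,0,0],
    [0,0,0],
    [0,0,0]
  ],
  "hand": [0.5,0.5,0.5,0.5]
}}

```text
time_s: 26.43
ee_pos: [586.3, -116.3, 301.5]
ee_rot: [179.9, 0.3, 11.4]
force: [0.1, -0.2, -0.3]
gripper_width: 45.5
gripper_force: 0.0
```

Request:
{"op": "apply_moves", "data": {
  "delta_pos": [
    [0,-0.24,-0.2],
    [0,-0.24,-0.5],
    [0,-0.24,-0.8],
    [0,-0.24,-1],
    [0,-0.24,-1],
    [0,-0.24,-1]
  ],
  "rot": [
    [0,0,0],
    [0,0,0],
    [0,0,0],
    [0,0,0],
    [0,0,0],
    [0,0,0]
  ],
  "hand": [0.5,0.5,0.5,0.5,0.5,0.5]
}}

```text
time_s: 26.93
ee_pos: [586.2, -137.8, 182.0]
ee_rot: [-179.9, 0.3, 11.8]
force: [1.6, 0.6, 0.7]
gripper_width: 45.7
gripper_force: 0.0
```

```bash
python3 st.py
```

```text
26.9333 [-14.3  22.1  88.6   0.   69.6  63.9]
[[1.0, 0.0, -0.0], [0.0, -1.0, 0.0], [-0.0, -0.0, -1.0]]
local [31.1 60.6] [ 586.2 -137.8  182. ]
```

Descend to TCP ≈ 86 and grip.

Request:
{"op": "apply_moves", "data": {
  "delta_pos": [
    [0,0,-0.25],
    [0,0,-0.45],
    [0,0,-0.6],
    [0,0,-0.7],
    [0,0,-0.8],
    [0,0,-0.8]
  ],
  "rot": [
    [0,0,0],
    [0,0,0],
    [0,0,0],
    [0,0,0],
    [0,0,0],
    [0,0,0]
  ],
  "hand": [0.5,0.5,0.5,0.5,0.5,0.5]
}}

```text
time_s: 27.43
ee_pos: [587.3, -138.1, 87.7]
ee_rot: [-180.0, 0.1, 11.8]
force: [-0.0, -0.0, 0.3]
gripper_width: 45.3
gripper_force: 0.0
```

Request:
{"op": "apply_moves", "data": {
  "delta_pos": [
    [0,0,0],
    [0,0,0],
    [0,0,0],
    [0,0,0],
    [0,0,0],
    [0,0,0]
  ],
  "rot": [
    [0,0,0],
    [0,0,0],
    [0,0,0],
    [0,0,0],
    [0,0,0],
    [0,0,0]
  ],
  "hand": [0.2,0.2,0.2,0.2,0.2,0.2],
  "newtons": 12
}}

```text
time_s: 27.93
ee_pos: [588.4, -139.0, 89.8]
ee_rot: [179.9, -0.2, 11.8]
force: [-0.0, -0.7, 6.1]
gripper_width: 27.1
gripper_force: 12.0
```

Request:
{"op": "apply_moves", "data": {
  "delta_pos": [
    [0,0,0.1],
    [0,0,0.4],
    [0,0,0.7],
    [0,0,1],
    [0,0,1]
  ],
  "rot": [
    [0,0,0],
    [0,0,0],
    [0,0,0],
    [0,0,0],
    [0,0,0]
  ],
  "hand": [0.2,0.2,0.2,0.2,0.2]
}}

```text
time_s: 28.35
ee_pos: [591.0, -139.6, 216.2]
ee_rot: [179.6, -0.7, 11.8]
force: [1.6, -0.4, -0.3]
gripper_width: 26.7
gripper_force: 12.0
```

Request:
{"op": "apply_moves", "data": {
  "delta_pos": [
    [0,0,0.3],
    [0,0,0.6],
    [0,0,0.9],
    [0,0,0.9],
    [0,0,0.9]
  ],
  "rot": [
    [0,0,0],
    [0,0,0],
    [0,0,0],
    [0,0,0],
    [0,0,0]
  ],
  "hand": [0.2,0.2,0.2,0.2,0.2]
}}

```text
time_s: 28.77
ee_pos: [588.0, -138.9, 318.4]
ee_rot: [179.9, -0.3, 11.8]
force: [-0.4, 0.3, -0.8]
gripper_width: 27.0
gripper_force: 12.0
```

```bash
python3 st.py; python3 rack.py
```

```text
28.7667 [-14.4  18.5  74.6  -0.   86.6  63.8]
[[1.0, 0.0, 0.0], [0.0, -1.0, -0.0], [0.0, 0.0, -1.0]]
local [32.6 59.2] [ 588.  -138.9  318.4]
rack [5.6779e+02 1.8721e+02 1.0000e-01] med|e| 0.13 0.47
s [5.6757e+02 1.8690e+02 1.0000e-01]
t [5.6819e+02 1.8787e+02 1.1000e-01]
1 [544.2 124.4]
2 [538.  184.1]
3 [531.7 243.8]
4 [603.9 130.6]
5 [597.6 190.3]
6 [591.4 250. ]
```

Request:
{"op": "apply_moves", "data": {
  "delta_pos": [
    [0,0.3,0],
    [0,0.65,0],
    [0,1,0],
    [0,1,0]
  ],
  "rot": [
    [0,0,0],
    [0,0,0],
    [0,0,0],
    [0,0,0]
  ],
  "hand": [0.2,0.2,0.2,0.2]
}}

```text
time_s: 29.2
ee_pos: [586.1, -12.1, 313.9]
ee_rot: [-179.7, 0.2, 12.1]
force: [-0.2, -0.8, -0.5]
gripper_width: 26.9
gripper_force: 12.0
```

Request:
{"op": "apply_moves", "data": {
  "delta_pos": [
    [0,0.33,0],
    [0,0.66,0],
    [0,1,0]
  ],
  "rot": [
    [0,0,0],
    [0,0,0],
    [0,0,0]
  ],
  "hand": [0.2,0.2,0.2]
}}

```text
time_s: 29.45
ee_pos: [586.3, 102.1, 314.0]
ee_rot: [180.0, 0.2, 11.7]
force: [1.5, -0.1, 0.2]
gripper_width: 26.9
gripper_force: 12.0
```

Request:
{"op": "apply_moves", "data": {
  "delta_pos": [
    [-0.15,0.33,0],
    [-0.3,0.66,0],
    [-0.466,1,0],
    [-0.466,1,0]
  ],
  "rot": [
    [0,0,0],
    [0,0,0],
    [0,0,0],
    [0,0,0]
  ],
  "hand": [0.2,0.2,0.2,0.2]
}}

```text
time_s: 29.78
ee_pos: [527.8, 226.2, 314.1]
ee_rot: [-179.8, 0.3, 12.1]
force: [-0.6, -0.5, -0.1]
gripper_width: 26.9
gripper_force: 12.0
```

Request:
{"op": "apply_moves", "data": {
  "delta_pos": [
    [0,0.19,0],
    [0,0.19,-0.3],
    [0,0.19,-0.6],
    [0,0.19,-0.9],
    [0,0.19,-0.9],
    [0,0.19,-0.9],
    [0,0.19,-0.9]
  ],
  "rot": [
    [0,0,0],
    [0,0,0],
    [0,0,0],
    [0,0,0],
    [0,0,0],
    [0,0,0],
    [0,0,0]
  ],
  "hand": [0.2,0.2,0.2,0.2,0.2,0.2,0.2]
}}

```text
time_s: 30.37
ee_pos: [532.4, 244.2, 209.5]
ee_rot: [-180.0, -0.1, 11.8]
force: [-0.1, 0.1, -0.2]
gripper_width: 27.1
gripper_force: 12.0
```

```bash
python3 st.py; python3 rack.py; python3 - <<'E'
from h import *
S=viewer.grab_frame("side");crop(S,"s6",(220,150,330,310),3.5)
E
```

```text
30.3667 [ 23.5  19.4  88.7  -0.   71.8 101.7]
[[1.0, 0.0, 0.0], [0.0, -1.0, 0.0], [0.0, -0.0, -1.0]]
local [ 55.6 445.6] [532.4 244.2 209.5]
rack [5.6768e+02 1.8660e+02 1.0000e-01] med|e| 0.28 1.28
s [5.6713e+02 1.8621e+02 1.0000e-01]
t [5.6804e+02 1.8717e+02 1.0000e-01]
1 [544.  123.8]
2 [537.8 183.5]
3 [531.7 243.2]
4 [603.7 130. ]
5 [597.5 189.7]
6 [591.4 249.4]
```

View pics/s6.png

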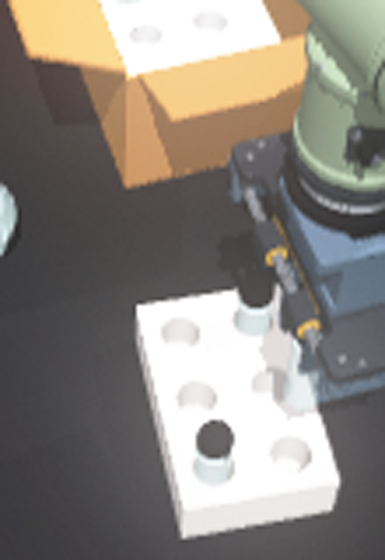

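Request:
{"op": "apply_moves", "data": {
  "delta_pos": [
    [0,0,-0.25],
    [0,0,-0.5],
    [0,0,-0.62],
    [0,0,-0.7],
    [0,0,-0.77],
    [0,0,-0.83],
    [0,0,-0.88]
  ],
  "rot": [
    [0,0,0],
    [0,0,0],
    [0,0,0],
    [0,0,0],
    [0,0,0],
    [0,0,0],
    [0,0,0]
  ],
  "hand": [0.2,0.2,0.2,0.2,0.2,0.2,0.2]
}}

```text
time_s: 31.1
ee_pos: [532.2, 244.5, 103.3]
ee_rot: [-180.0, -0.1, 11.8]
force: [-0.5, 0.2, -0.4]
gripper_width: 27.3
gripper_force: 12.0
```

Request:
{"op": "apply_moves", "data": {
  "delta_pos": [
    [0,0,-0.08],
    [0,0,-0.14],
    [0,0,-0.18],
    [0,0,-0.2],
    [0,0,-0.2]
  ],
  "rot": [
    [0,0,0],
    [0,0,0],
    [0,0,0],
    [0,0,0],
    [0,0,0]
  ],
  "hand": [0.2,0.2,0.2,0.2,0.2]
}}

```text
time_s: 31.52
ee_pos: [531.1, 244.0, 78.0]
ee_rot: [180.0, 0.1, 11.8]
force: [-0.1, 0.7, -0.9]
gripper_width: 26.9
gripper_force: 12.0
```

Request:
{"op": "apply_moves", "data": {
  "delta_pos": [
    [0,0,0],
    [0,0,0],
    [0,0,0],
    [0,0,0],
    [0,0,0.2],
    [0,0,0.5],
    [0,0,0.8],
    [0,0,1],
    [0,0,1]
  ],
  "rot": [
    [0,0,0],
    [0,0,0],
    [0,0,0],
    [0,0,0],
    [0,0,0],
    [0,0,0],
    [0,0,0],
    [0,0,0],
    [0,0,0]
  ],
  "hand": [0.48,0.48,0.48,0.48,0.48,0.48,0.48,0.48,0.48]
}}

```text
time_s: 32.27
ee_pos: [534.4, 245.5, 205.2]
ee_rot: [-179.9, -0.7, 11.8]
force: [1.1, 0.6, 0.8]
gripper_width: 44.0
gripper_force: 0.0
```

Request:
{"op": "apply_moves", "data": {
  "delta_pos": [
    [0,-0.1,0.25],
    [0,-0.4,0.5],
    [0,-0.7,0.8],
    [0,-1,1],
    [0,-1,1]
  ],
  "rot": [
    [0,0,0],
    [0,0,0],
    [0,0,0],
    [0,0,0],
    [0,0,0]
  ],
  "hand": [0.5,0.5,0.5,0.5,0.5]
}}

```text
time_s: 32.68
ee_pos: [532.3, 121.1, 322.4]
ee_rot: [179.9, -0.3, 11.7]
force: [0.2, -1.2, 0.3]
gripper_width: 45.9
gripper_force: 0.0
```

Request:
{"op": "apply_moves", "data": {
  "delta_pos": [
    [0.1,-0.33,0],
    [0.2,-0.66,0],
    [0.33,-1,0]
  ],
  "rot": [
    [0,0,0],
    [0,0,0],
    [0,0,0]
  ],
  "hand": [0.5,0.5,0.5]
}}

```text
time_s: 32.93
ee_pos: [569.8, 5.0, 318.3]
ee_rot: [-180.0, 0.0, 11.9]
force: [0.2, -0.1, 0.4]
gripper_width: 45.6
gripper_force: 0.0
```

Request:
{"op": "apply_moves", "data": {
  "delta_pos": [
    [0.1,-0.33,0],
    [0.2,-0.66,0],
    [0.327,-1,0]
  ],
  "rot": [
    [0,0,0],
    [0,0,0],
    [0,0,0]
  ],
  "hand": [0.5,0.5,0.5]
}}

```text
time_s: 33.18
ee_pos: [608.7, -113.8, 317.6]
ee_rot: [-179.9, 0.1, 11.8]
force: [0.8, 0.5, -0.0]
gripper_width: 45.7
gripper_force: 0.0
```

Request:
{"op": "apply_moves", "data": {
  "delta_pos": [
    [0,-0.33,0],
    [0,-0.66,0],
    [0,-1,0],
    [0,-1,0]
  ],
  "rot": [
    [0,0,0],
    [0,0,0],
    [0,0,0],
    [0,0,0]
  ],
  "hand": [0.5,0.5,0.5,0.5]
}}

```text
time_s: 33.52
ee_pos: [608.1, -239.2, 316.0]
ee_rot: [179.9, 0.2, 11.4]
force: [-0.5, 1.0, -0.4]
gripper_width: 45.7
gripper_force: 0.0
```

Request:
{"op": "apply_moves", "data": {
  "delta_pos": [
    [0,-0.135,-0.2],
    [0,-0.135,-0.5],
    [0,-0.135,-0.8],
    [0,-0.135,-1],
    [0,-0.135,-1],
    [0,-0.135,-1]
  ],
  "rot": [
    [0,0,0],
    [0,0,0],
    [0,0,0],
    [0,0,0],
    [0,0,0],
    [0,0,0]
  ],
  "hand": [0.5,0.5,0.5,0.5,0.5,0.5]
}}

```text
time_s: 34.02
ee_pos: [608.2, -247.7, 196.9]
ee_rot: [-179.9, 0.2, 11.8]
force: [-0.1, 0.1, 1.1]
gripper_width: 45.8
gripper_force: 0.0
```

```bash
python3 st.py; python3 rack.py
```

```text
34.0167 [-23.2  26.4  79.3   0.   74.4  55. ]
[[1.0, 0.0, -0.0], [0.0, -1.0, 0.0], [-0.0, -0.0, -1.0]]
local [ 30.4 -51.5] [ 608.2 -247.7  196.9]
rack [5.6785e+02 1.8716e+02 1.1000e-01] med|e| 0.17 0.96
s [5.6762e+02 1.8695e+02 1.0000e-01]
t [5.6821e+02 1.8762e+02 1.1000e-01]
1 [544.3 124.3]
2 [538. 184.]
3 [531.7 243.7]
4 [604.  130.7]
5 [597.7 190.3]
6 [591.4 250. ]
```

Request:
{"op": "apply_moves", "data": {
  "delta_pos": [
    [0,0,-0.25],
    [0,0,-0.5],
    [0,0,-0.7],
    [0,0,-0.8],
    [0,0,-0.91],
    [0,0,-0.91],
    [0,0,-0.91]
  ],
  "rot": [
    [0,0,0],
    [0,0,0],
    [0,0,0],
    [0,0,0],
    [0,0,0],
    [0,0,0],
    [0,0,0]
  ],
  "hand": [0.5,0.5,0.5,0.5,0.5,0.5,0.5]
}}

```text
time_s: 34.7
ee_pos: [609.8, -248.7, 90.9]
ee_rot: [179.9, -0.1, 11.8]
force: [0.5, 0.4, -0.2]
gripper_width: 45.6
gripper_force: 0.0
```

Request:
{"op": "apply_moves", "data": {
  "delta_pos": [
    [0.005,-0.027,-0.03],
    [0.005,-0.027,-0.03],
    [0.005,-0.027,-0.03]
  ],
  "rot": [
    [0,0,0],
    [0,0,0],
    [0,0,0]
  ],
  "hand": [0.5,0.5,0.5]
}}

```text
time_s: 34.95
ee_pos: [610.0, -252.2, 87.0]
ee_rot: [179.9, -0.1, 11.8]
force: [-0.7, 0.0, -0.0]
gripper_width: 45.8
gripper_force: 0.0
```

Request:
{"op": "apply_moves", "data": {
  "delta_pos": [
    [0,0,0],
    [0,0,0],
    [0,0,0],
    [0,0,0],
    [0,0,0],
    [0,0,0]
  ],
  "rot": [
    [0,0,0],
    [0,0,0],
    [0,0,0],
    [0,0,0],
    [0,0,0],
    [0,0,0]
  ],
  "hand": [0.2,0.2,0.2,0.2,0.2,0.2],
  "newtons": 12
}}

```text
time_s: 35.45
ee_pos: [609.6, -251.8, 86.1]
ee_rot: [180.0, -0.0, 11.8]
force: [1.0, 0.1, 1.1]
gripper_width: 27.6
gripper_force: 12.0
```

Request:
{"op": "apply_moves", "data": {
  "delta_pos": [
    [0,0,0.1],
    [0,0,0.4],
    [0,0,0.7],
    [0,0,1],
    [0,0,1]
  ],
  "rot": [
    [0,0,0],
    [0,0,0],
    [0,0,0],
    [0,0,0],
    [0,0,0]
  ],
  "hand": [0.2,0.2,0.2,0.2,0.2]
}}

```text
time_s: 35.87
ee_pos: [613.0, -253.1, 215.3]
ee_rot: [179.5, -0.7, 11.8]
force: [0.3, -0.3, 0.6]
gripper_width: 27.2
gripper_force: 12.0
```

Request:
{"op": "apply_moves", "data": {
  "delta_pos": [
    [0,0,0.3],
    [0,0,0.6],
    [0,0,0.9],
    [0,0,0.9],
    [0,0,0.9]
  ],
  "rot": [
    [0,0,0],
    [0,0,0],
    [0,0,0],
    [0,0,0],
    [0,0,0]
  ],
  "hand": [0.2,0.2,0.2,0.2,0.2]
}}

```text
time_s: 36.28
ee_pos: [610.1, -251.9, 317.2]
ee_rot: [179.8, -0.3, 11.8]
force: [-0.2, 0.0, -1.8]
gripper_width: 27.1
gripper_force: 12.0
```

```bash
python3 st.py; python3 rack.py
```

```text
36.2833 [-23.4  24.   66.3   0.   89.3  54.8]
[[1.0, 0.0, 0.01], [0.0, -1.0, -0.0], [0.01, 0.0, -1.0]]
local [ 31.4 -56. ] [ 610.1 -251.9  317.2]
rack [5.6784e+02 1.8709e+02 1.0000e-01] med|e| 0.2 0.57
s [5.6756e+02 1.8682e+02 1.0000e-01]
t [5.6813e+02 1.8748e+02 1.1000e-01]
1 [544.3 124.3]
2 [538. 184.]
3 [531.7 243.6]
4 [603.9 130.6]
5 [597.7 190.2]
6 [591.4 249.9]
```

Request:
{"op": "apply_moves", "data": {
  "delta_pos": [
    [0,0.3,0],
    [0,0.65,0],
    [0,1,0],
    [0,1,0]
  ],
  "rot": [
    [0,0,0],
    [0,0,0],
    [0,0,0],
    [0,0,0]
  ],
  "hand": [0.2,0.2,0.2,0.2]
}}

```text
time_s: 36.72
ee_pos: [608.4, -124.6, 312.1]
ee_rot: [-179.6, 0.2, 12.1]
force: [1.0, -0.7, 0.1]
gripper_width: 27.4
gripper_force: 12.0
```

Request:
{"op": "apply_moves", "data": {
  "delta_pos": [
    [0,0.33,0],
    [0,0.66,0],
    [0,1,0]
  ],
  "rot": [
    [0,0,0],
    [0,0,0],
    [0,0,0]
  ],
  "hand": [0.2,0.2,0.2]
}}

```text
time_s: 36.97
ee_pos: [608.4, -10.7, 311.7]
ee_rot: [-180.0, 0.2, 11.7]
force: [0.3, -0.8, -0.3]
gripper_width: 27.3
gripper_force: 12.0
```

Request:
{"op": "apply_moves", "data": {
  "delta_pos": [
    [-0.03,0.33,0],
    [-0.06,0.66,0],
    [-0.1,1,0],
    [-0.1,1,0]
  ],
  "rot": [
    [0,0,0],
    [0,0,0],
    [0,0,0],
    [0,0,0]
  ],
  "hand": [0.2,0.2,0.2,0.2]
}}

```text
time_s: 37.3
ee_pos: [595.4, 115.3, 311.7]
ee_rot: [-179.7, 0.2, 12.2]
force: [0.0, -0.7, -1.5]
gripper_width: 27.4
gripper_force: 12.0
```

Request:
{"op": "apply_moves", "data": {
  "delta_pos": [
    [0,0.34,0],
    [0,0.683,0],
    [0,0.683,-0.3],
    [0,0.683,-0.6],
    [0,0.683,-0.9],
    [0,0.683,-0.9],
    [0,0.683,-0.9],
    [0,0.683,-0.9]
  ],
  "rot": [
    [0,0,0],
    [0,0,0],
    [0,0,0],
    [0,0,0],
    [0,0,0],
    [0,0,0],
    [0,0,0],
    [0,0,0]
  ],
  "hand": [0.2,0.2,0.2,0.2,0.2,0.2,0.2,0.2]
}}

```text
time_s: 37.97
ee_pos: [598.4, 190.2, 207.2]
ee_rot: [-180.0, -0.1, 11.8]
force: [0.1, 0.3, 0.7]
gripper_width: 27.1
gripper_force: 12.0
```

```bash
python3 st.py; python3 rack.py
```

```text
37.9667 [16.6 23.3 83.  -0.  73.6 94.8]
[[1.0, 0.0, 0.0], [0.0, -1.0, 0.0], [0.0, -0.0, -1.0]]
local [109.4 379.4] [598.4 190.2 207.2]
rack [5.6742e+02 1.8677e+02 1.0000e-01] med|e| 0.21 13.43
s [5.6738e+02 1.8672e+02 1.0000e-01]
t [ 5.7466e+02  1.9300e+02 -2.7000e-01]
1 [543.6 124.1]
2 [537.6 183.7]
3 [531.5 243.4]
4 [603.3 130.1]
5 [597.3 189.8]
6 [591.2 249.5]
```

Request:
{"op": "apply_moves", "data": {
  "delta_pos": [
    [0,0,-0.25],
    [0,0,-0.5],
    [0,0,-0.62],
    [0,0,-0.7],
    [0,0,-0.77],
    [0,0,-0.83],
    [0,0,-0.88]
  ],
  "rot": [
    [0,0,0],
    [0,0,0],
    [0,0,0],
    [0,0,0],
    [0,0,0],
    [0,0,0],
    [0,0,0]
  ],
  "hand": [0.2,0.2,0.2,0.2,0.2,0.2,0.2]
}}

```text
time_s: 38.65
ee_pos: [600.6, 191.2, 105.6]
ee_rot: [-180.0, -0.5, 11.8]
force: [-3.5, -1.4, 18.8]
gripper_width: 27.9
gripper_force: 12.2
```

Request:
{"op": "apply_moves", "data": {
  "delta_pos": [
    [0,0,-0.08],
    [0,0,-0.14],
    [0,0,-0.18],
    [0,0,-0.215],
    [0,0,-0.215]
  ],
  "rot": [
    [0,0,0],
    [0,0,0],
    [0,0,0],
    [0,0,0],
    [0,0,0]
  ],
  "hand": [0.2,0.2,0.2,0.2,0.2]
}}

```text
time_s: 39.07
ee_pos: [598.5, 190.0, 78.1]
ee_rot: [180.0, -0.2, 11.8]
force: [-4.4, -3.0, 8.0]
gripper_width: 27.8
gripper_force: 12.0
```

```bash
python3 st.py; python3 rack.py; python3 - <<'E'
from h import *
S=viewer.grab_frame("side");crop(S,"s7",(240,210,330,310),5.5)
E
```

```text
39.0667 [16.6 29.1 93.2 -0.1 57.5 94.8]
[[1.0, 0.0, 0.0], [0.0, -1.0, -0.0], [0.0, 0.0, -1.0]]
local [109.4 379.1] [598.5 190.   78.1]
rack [5.6709e+02 1.8679e+02 1.0000e-01] med|e| 0.28 25.34
s [5.6710e+02 1.8678e+02 1.0000e-01]
t [499.49 273.29  -1.24]
1 [543.2 124.1]
2 [537.2 183.8]
3 [531.3 243.5]
4 [602.9 130. ]
5 [596.9 189.7]
6 [591.  249.5]
```

View pics/s7.png

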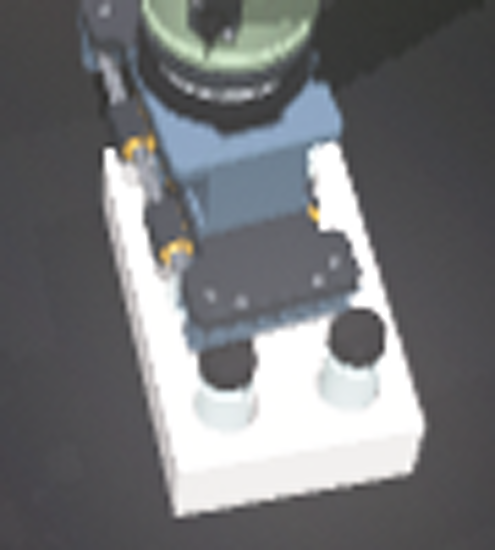

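Request:
{"op": "apply_moves", "data": {
  "delta_pos": [
    [-0.013,-0.008,0],
    [-0.013,-0.008,0],
    [-0.013,-0.008,0]
  ],
  "rot": [
    [0,0,0],
    [0,0,0],
    [0,0,0]
  ],
  "hand": [0.2,0.2,0.2]
}}

```text
time_s: 39.47
ee_pos: [597.0, 189.6, 75.9]
ee_rot: [-180.0, -0.2, 11.8]
force: [-0.2, 0.4, -0.7]
gripper_width: 27.8
gripper_force: 12.0
```

Request:
{"op": "apply_moves", "data": {
  "delta_pos": [
    [0,0,-0.02],
    [0,0,-0.03],
    [0,0,-0.03]
  ],
  "rot": [
    [0,0,0],
    [0,0,0],
    [0,0,0]
  ],
  "hand": [0.2,0.2,0.2]
}}

```text
time_s: 39.72
ee_pos: [596.2, 189.4, 70.5]
ee_rot: [180.0, -0.0, 11.8]
force: [0.7, 0.4, 0.0]
gripper_width: 28.0
gripper_force: 12.0
```

Request:
{"op": "apply_moves", "data": {
  "delta_pos": [
    [0,0,-0.03],
    [0,0,-0.05],
    [0,0,-0.05],
    [0,0,-0.05]
  ],
  "rot": [
    [0,0,0],
    [0,0,0],
    [0,0,0],
    [0,0,0]
  ],
  "hand": [0.2,0.2,0.2,0.2]
}}

```text
time_s: 40.05
ee_pos: [597.2, 189.8, 64.9]
ee_rot: [-180.0, -0.2, 11.8]
force: [4.8, 0.6, -1.5]
gripper_width: 28.1
gripper_force: 12.0
```

Request:
{"op": "apply_moves", "data": {
  "delta_pos": [
    [0,0,-0.03],
    [0,0,-0.05],
    [0,0,-0.05],
    [0,0,-0.05]
  ],
  "rot": [
    [0,0,0],
    [0,0,0],
    [0,0,0],
    [0,0,0]
  ],
  "hand": [0.2,0.2,0.2,0.2]
}}

```text
time_s: 40.38
ee_pos: [597.8, 190.0, 61.8]
ee_rot: [-180.0, -0.3, 11.8]
force: [1.5, 1.4, 12.1]
gripper_width: 27.9
gripper_force: 12.0
```

Request:
{"op": "apply_moves", "data": {
  "delta_pos": [
    [0,0,0.03],
    [0,0,0.03],
    [0,0,0.03],
    [0,0,0.03],
    [0,0,0.2],
    [0,0,0.5],
    [0,0,0.8],
    [0,0,1],
    [0,0,1]
  ],
  "rot": [
    [0,0,0],
    [0,0,0],
    [0,0,0],
    [0,0,0],
    [0,0,0],
    [0,0,0],
    [0,0,0],
    [0,0,0],
    [0,0,0]
  ],
  "hand": [0.48,0.48,0.48,0.48,0.48,0.48,0.48,0.48,0.48]
}}

```text
time_s: 41.13
ee_pos: [598.5, 190.1, 184.4]
ee_rot: [-180.0, -0.6, 11.8]
force: [1.0, 0.2, -0.1]
gripper_width: 43.8
gripper_force: 0.0
```

Request:
{"op": "apply_moves", "data": {
  "delta_pos": [
    [0,-0.1,0.25],
    [0,-0.4,0.5],
    [0,-0.7,0.8],
    [0,-1,1],
    [0,-1,1]
  ],
  "rot": [
    [0,0,0],
    [0,0,0],
    [0,0,0],
    [0,0,0],
    [0,0,0]
  ],
  "hand": [0.5,0.5,0.5,0.5,0.5]
}}

```text
time_s: 41.55
ee_pos: [596.5, 65.9, 301.7]
ee_rot: [179.9, -0.2, 11.6]
force: [0.2, 0.5, 0.1]
gripper_width: 45.7
gripper_force: 0.0
```

Request:
{"op": "apply_moves", "data": {
  "delta_pos": [
    [-0.06,-0.33,0.05],
    [-0.13,-0.66,0.1],
    [-0.2,-1,0.1]
  ],
  "rot": [
    [0,0,0],
    [0,0,0],
    [0,0,0]
  ],
  "hand": [0.5,0.5,0.5]
}}

```text
time_s: 41.8
ee_pos: [571.4, -51.4, 310.3]
ee_rot: [-180.0, 0.0, 11.9]
force: [1.1, -0.8, 0.3]
gripper_width: 45.3
gripper_force: 0.0
```

Request:
{"op": "apply_moves", "data": {
  "delta_pos": [
    [-0.06,-0.33,0],
    [-0.13,-0.66,0],
    [-0.2,-1,0]
  ],
  "rot": [
    [0,0,0],
    [0,0,0],
    [0,0,0]
  ],
  "hand": [0.5,0.5,0.5]
}}

```text
time_s: 42.05
ee_pos: [546.7, -171.6, 309.0]
ee_rot: [-179.9, 0.1, 11.8]
force: [-1.0, -0.3, 0.6]
gripper_width: 45.6
gripper_force: 0.0
```

Request:
{"op": "apply_moves", "data": {
  "delta_pos": [
    [0,-0.33,0],
    [0,-0.66,0],
    [0,-0.794,0],
    [0,-0.794,0],
    [0,-0.794,0]
  ],
  "rot": [
    [0,0,0],
    [0,0,0],
    [0,0,0],
    [0,0,0],
    [0,0,0]
  ],
  "hand": [0.5,0.5,0.5,0.5,0.5]
}}

```text
time_s: 42.47
ee_pos: [547.5, -265.7, 309.0]
ee_rot: [-179.8, 0.1, 11.7]
force: [0.4, -0.1, 0.0]
gripper_width: 45.3
gripper_force: 0.0
```

```bash
python3 st.py; python3 rack.py; python3 - <<'E'
from h import *
S=viewer.grab_frame("side");T=viewer.grab_frame("top")
L=[]
for f,b in((S,(215,70,340,310)),(T,(150,150,270,250))):
    a=f["pixels"][b[1]:b[3],b[0]:b[2],::-1]; k=590/240 if len(L)==0 else 480/120
    L.append(cv2.resize(a,None,fx=k,fy=k,interpolation=cv2.INTER_CUBIC))
o=np.zeros((600,800,3),np.uint8);o[:L[0].shape[0],:L[0].shape[1]]=L[0];o[:L[1].shape[0],310:310+L[1].shape[1]]=L[1]
cv2.imwrite("pics/o8.png",o)
E
```

```text
42.4667 [-27.   19.3  74.7   0.1  86.2  51.3]
[[1.0, 0.0, -0.0], [0.0, -1.0, 0.0], [-0.0, -0.0, -1.0]]
local [-32.7 -56.9] [ 547.5 -265.7  309. ]
rack [5.6780e+02 1.8691e+02 1.0000e-01] med|e| 0.23 0.21
s [5.6750e+02 1.8654e+02 1.0000e-01]
t [5.6803e+02 1.8746e+02 1.1000e-01]
1 [544.2 124.1]
2 [538.  183.8]
3 [531.7 243.5]
4 [603.9 130.4]
5 [597.6 190. ]
6 [591.4 249.7]
```

View pics/o8.png

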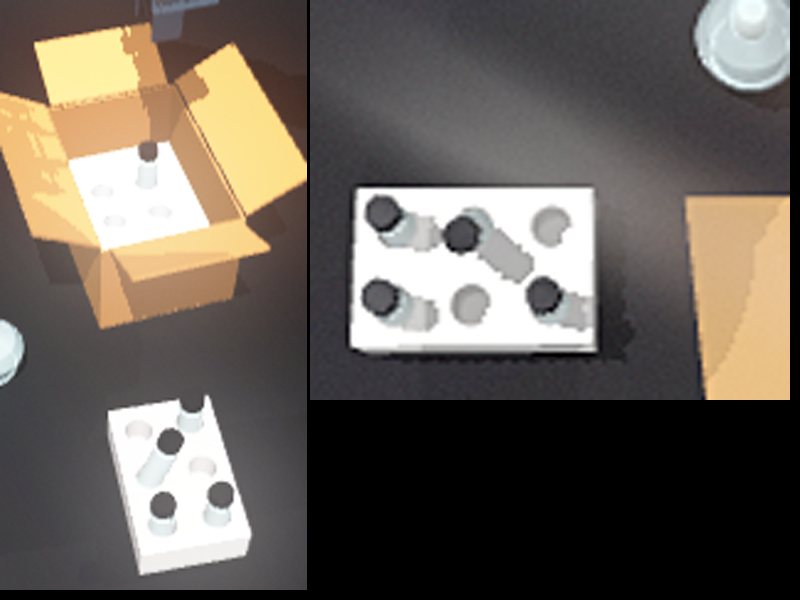

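```bash
python3 - <<'E'
from h import *
S=viewer.grab_frame("side");T=viewer.grab_frame("top")
def blob(f,g,r=8):
    x,y=map(round,g);w=(f["pixels"][y-r:y+r+1,x-r:x+r+1].max(2)<90).astype(np.uint8)
    n,l,s,c=cv2.connectedComponentsWithStats(w);i=min(range(1,n),key=lambda i:np.hypot(*(c[i]-r)) if s[i,4]>8 else 99)
    return c[i]+[x-r,y-r],s[i,4]
for n,a,b in (("v4",(284.6,249.4),(188,208.7)),("v5",(304.8,271.5),(168.5,203.3)),("v6",(281.5,275.7),(167.5,224.5)),("v7",(292,233),(208.5,224))):
    (pa,na),(pb,nb)=blob(S,a),blob(T,b);X=tri([(S,pa),(T,pb)]);print(n,pa.round(1),na,pb.round(1),nb,X.round(1),proj(S,X)[0].round(1),proj(T,X)[0].round(1))
E
```

```text
Traceback (most recent call last):
ValueError: min() iterable argument is empty
```

```bash
python3 - <<'E'
from h import *
S=viewer.grab_frame("side");T=viewer.grab_frame("top")
print(S["pixels"][244:256,280:290].max(2))
def blob(f,g,r=8):
    x,y=map(round,g);v=f["pixels"][y-r:y+r+1,x-r:x+r+1].max(2);t=v[r-1:r+2,r-1:r+2].mean()+35;w=(v<t).astype(np.uint8)
    n,l,s,c=cv2.connectedComponentsWithStats(w);i=l[r,r];return c[i]+[x-r,y-r],s[i,4]
for n,a,b in (("v4",(284.6,249.4),(188,208.7)),("v5",(281.5,275.7),(168.5,203.3)),("v6",(304.8,271.5),(167.5,224.5)),("v7",(292,233),(208.5,224))):
    (pa,na),(pb,nb)=blob(S,a),blob(T,b);X=tri([(S,pa),(T,pb)]);print(n,pa.round(1),na,pb.round(1),nb,X.round(1),proj(S,X)[0].round(1),proj(T,X)[0].round(1))
E
```

```text
[[255 250 176 174 127 123 223 218 234 234]
 [250 133  92  90  91  91  92 122 220 247]
 [136  92  92  91  92  93  92  92 124 247]
 [ 99  92  92  92  92  92  94  93  92 175]
 [ 91  93  92  92  94  94  94  94  94  95]
 [ 91  92  94  94  94  94  94  95  94 118]
 [ 92  91  94  96  96  94  95  95  95 173]
 [ 92  93  93  95  94  95  94  94  94 246]
 [ 94  92  94  93  94  95  95  93 196 255]
 [162  95  93  93  95  94  95 101 252 255]
 [246 204 122  96  95  95 147 237 255 255]
 [253 250 239 232 232 231 218 255 255 255]]
v4 [284.  249.2] 85 [187.4 208.3] 67 [579.  185.9 113.4] [284.  249.2] [187.5 208.3]
v5 [280.8 275. ] 90 [167.9 203.1] 65 [593.3 249.4  93.2] [281.2 275.1] [168.1 202.8]
v6 [304.6 270.7] 88 [167.3 223.8] 68 [531.4 242.4  93.8] [304.7 270.7] [167.3 223.7]
v7 [292.1 229.8] 168 [208.  223.6] 62 [544.9 121.9 103. ] [293.1 230.1] [208.4 222.7]
```

Request:
{"op": "apply_moves", "data": {
  "delta_pos": [
    [0,0.3,0],
    [0,0.65,0],
    [0,1,0],
    [0,1,0]
  ],
  "rot": [
    [0,0,0],
    [0,0,0],
    [0,0,0],
    [0,0,0]
  ],
  "hand": [0.5,0.5,0.5,0.5]
}}

```text
time_s: 43.2
ee_pos: [547.5, -139.3, 311.5]
ee_rot: [-179.8, -0.1, 12.1]
force: [-0.2, -0.1, 0.8]
gripper_width: 45.5
gripper_force: 0.0
```

Request:
{"op": "apply_moves", "data": {
  "delta_pos": [
    [0,0.33,0],
    [0,0.66,0],
    [0,1,0]
  ],
  "rot": [
    [0,0,0],
    [0,0,0],
    [0,0,0]
  ],
  "hand": [0.5,0.5,0.5]
}}

```text
time_s: 43.45
ee_pos: [547.6, -24.8, 311.1]
ee_rot: [180.0, -0.0, 11.7]
force: [1.0, -0.1, 0.2]
gripper_width: 45.2
gripper_force: 0.0
```

Request:
{"op": "apply_moves", "data": {
  "delta_pos": [
    [0.05,0.33,0],
    [0.1,0.66,0],
    [0.14,1,0],
    [0.14,1,0]
  ],
  "rot": [
    [0.0394,-0.19,0],
    [0.0394,-0.19,0],
    [0.0394,-0.19,0],
    [0.0394,-0.19,0]
  ],
  "hand": [0.5,0.5,0.5,0.5]
}}

```text
time_s: 43.78
ee_pos: [562.3, 99.9, 311.1]
ee_rot: [-179.8, -16.8, 12.1]
force: [-0.5, -0.7, -0.6]
gripper_width: 45.7
gripper_force: 0.0
```

Request:
{"op": "apply_moves", "data": {
  "delta_pos": [
    [0,0.34,0],
    [0,0.74,0],
    [0,0.74,-0.2],
    [0,0.74,-0.5],
    [0,0.74,-0.8],
    [0,0.74,-0.8],
    [0,0.74,-0.8],
    [0,0.74,-0.8]
  ],
  "rot": [
    [0,0,0],
    [0,0,0],
    [0,0,0],
    [0,0,0],
    [0,0,0],
    [0,0,0],
    [0,0,0],
    [0,0,0]
  ],
  "hand": [0.5,0.5,0.5,0.5,0.5,0.5,0.5,0.5]
}}

```text
time_s: 44.45
ee_pos: [566.5, 183.0, 217.3]
ee_rot: [180.0, -16.9, 11.8]
force: [0.5, 0.6, 1.3]
gripper_width: 45.6
gripper_force: 0.0
```

```bash
python3 st.py; python3 rack.py | head -2
```

```text
44.45 [ 17.8  11.9 100.4  -2.3  51.   97.2]
[[0.96, 0.0, 0.29], [0.0, -1.0, 0.0], [0.29, 0.0, -0.96]]
local [ 76.6 378.7] [566.5 183.  217.3]
rack [5.6728e+02 1.8622e+02 1.0000e-01] med|e| 0.27 11.95
s [5.6731e+02 1.8617e+02 1.0000e-01]
```

Request:
{"op": "apply_moves", "data": {
  "delta_pos": [
    [-0.018,0,-0.2],
    [-0.018,0,-0.43],
    [0.02,0.008,-0.53],
    [0.06,0.015,-0.66],
    [0.1,0.022,-0.8],
    [0.1,0.022,-0.8]
  ],
  "rot": [
    [0,0,0],
    [0,0,0],
    [0,0,0],
    [0,0,0],
    [0,0,0],
    [0,0,0]
  ],
  "hand": [0.5,0.5,0.5,0.5,0.5,0.5]
}}

```text
time_s: 45.05
ee_pos: [576.9, 185.1, 117.8]
ee_rot: [180.0, -16.6, 11.8]
force: [0.2, -1.0, -1.0]
gripper_width: 45.6
gripper_force: 0.0
```

Request:
{"op": "apply_moves", "data": {
  "delta_pos": [
    [0.03,0.006,-0.1],
    [0.055,0.012,-0.18],
    [0.075,0.016,-0.26],
    [0.075,0.016,-0.26],
    [0.075,0.016,-0.26]
  ],
  "rot": [
    [0,0,0],
    [0,0,0],
    [0,0,0],
    [0,0,0],
    [0,0,0]
  ],
  "hand": [0.5,0.5,0.5,0.5,0.5]
}}

```text
time_s: 45.47
ee_pos: [585.7, 187.3, 87.7]
ee_rot: [180.0, -16.7, 11.8]
force: [-0.9, 0.1, 0.3]
gripper_width: 45.7
gripper_force: 0.0
```

Request:
{"op": "apply_moves", "data": {
  "delta_pos": [
    [0,0,0],
    [0,0,0],
    [0,0,0],
    [0,0,0],
    [0,0,0],
    [0,0,0]
  ],
  "rot": [
    [0,0,0],
    [0,0,0],
    [0,0,0],
    [0,0,0],
    [0,0,0],
    [0,0,0]
  ],
  "hand": [0.2,0.2,0.2,0.2,0.2,0.2],
  "newtons": 15
}}

```text
time_s: 45.97
ee_pos: [585.9, 187.5, 88.3]
ee_rot: [180.0, -16.7, 11.8]
force: [-1.6, -0.4, 2.6]
gripper_width: 27.6
gripper_force: 15.0
```

Request:
{"op": "apply_moves", "data": {
  "delta_pos": [
    [-0.02,-0.004,0.08],
    [-0.05,-0.01,0.18],
    [-0.09,-0.02,0.32],
    [-0.14,-0.03,0.5],
    [-0.14,-0.03,0.6],
    [-0.14,-0.03,0.6]
  ],
  "rot": [
    [0,0,0],
    [0,0,0],
    [0,0,0],
    [0,0,0],
    [0,0,0],
    [0,0,0]
  ],
  "hand": [0.2,0.2,0.2,0.2,0.2,0.2]
}}

```text
time_s: 46.47
ee_pos: [570.3, 184.3, 163.4]
ee_rot: [-180.0, -17.0, 11.8]
force: [1.2, 0.1, -0.3]
gripper_width: 27.6
gripper_force: 15.0
```

Request:
{"op": "apply_moves", "data": {
  "delta_pos": [
    [0,0,0.1],
    [0,0,0.2],
    [0,0,0.3],
    [0,0,0.3],
    [0,0,0.3]
  ],
  "rot": [
    [-0.013,0.06,0],
    [-0.026,0.12,0],
    [-0.0394,0.19,0],
    [-0.0394,0.19,0],
    [-0.0394,0.19,0]
  ],
  "hand": [0.2,0.2,0.2,0.2,0.2]
}}

```text
time_s: 46.88
ee_pos: [569.8, 183.9, 194.5]
ee_rot: [180.0, -0.1, 11.8]
force: [-0.8, -0.5, -0.8]
gripper_width: 27.7
gripper_force: 15.0
```

```bash
python3 st.py; python3 rack.py | head -2;  python3 - <<'E'
from h import *
S=viewer.grab_frame("side");crop(S,"s9",(240,170,340,310),4.2)
E
```

```text
46.8833 [16.8 21.1 88.3 -0.  70.6 95. ]
[[1.0, 0.0, 0.0], [0.0, -1.0, -0.0], [0.0, 0.0, -1.0]]
local [ 80. 379.] [569.8 183.9 194.5]
rack [5.6718e+02 1.8643e+02 1.0000e-01] med|e| 0.25 11.38
s [5.6722e+02 1.8638e+02 1.0000e-01]
```

View pics/s9.png

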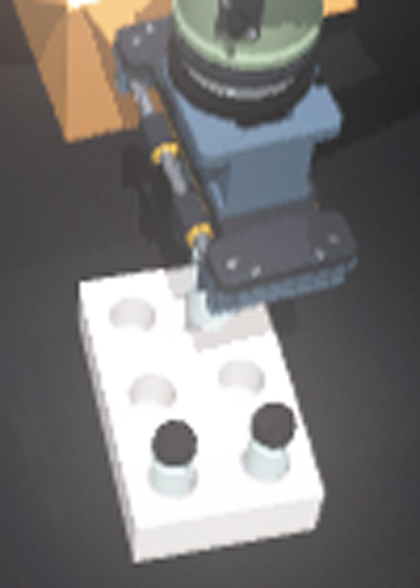

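```bash
python3 - <<'E'
from h import *
S=viewer.grab_frame("side")
for P in ((569.8,183.9,134.5),(569.8,183.9,124.5),(579.8,183.9,134.5)): print(P,((proj(S,P)[0]-[240,170]+.5)*4.2).round(0))
a=S["pixels"][222:256,276:304].astype(int);
v=cv2.resize(S["pixels"][215:262,268:312,::-1],None,fx=12,fy=12,interpolation=cv2.INTER_CUBIC);cv2.imwrite("pics/s10.png",v)
print(((proj(S,(569.8,183.9,134.5))[0]-[268,215]+.5)*12).round())
E
```

```text
(569.8, 183.9, 134.5) [204. 313.]
(569.8, 183.9, 124.5) [202. 322.]
(579.8, 183.9, 134.5) [187. 314.]
[246. 355.]
```

View pics/s10.png

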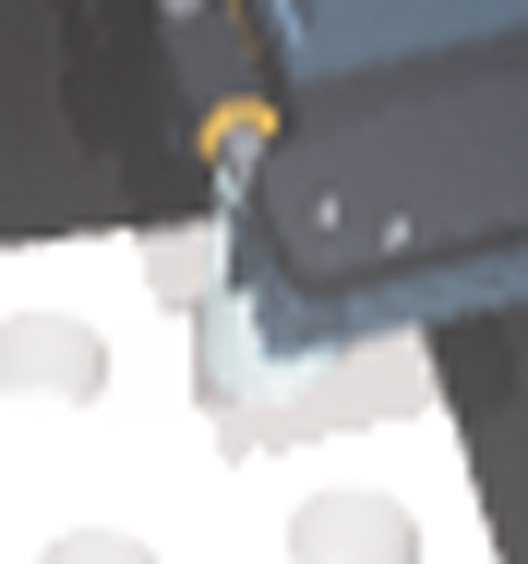

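Request:
{"op": "apply_moves", "data": {
  "delta_pos": [
    [0.12,0.03,0],
    [0.242,0.051,0],
    [0.242,0.051,-0.2],
    [0.242,0.051,-0.4],
    [0.242,0.051,-0.6],
    [0.242,0.051,-0.62],
    [0.242,0.051,-0.62],
    [0.242,0.051,-0.62]
  ],
  "rot": [
    [0.0059,-0.0285,0],
    [0.0059,-0.0285,0],
    [0.0059,-0.0285,0],
    [0.0059,-0.0285,0],
    [0.0059,-0.0285,0],
    [0.0059,-0.0285,0],
    [0.0059,-0.0285,0],
    [0.0059,-0.0285,0]
  ],
  "hand": [0.2,0.2,0.2,0.2,0.2,0.2,0.2,0.2]
}}

```text
time_s: 47.75
ee_pos: [598.0, 190.1, 122.2]
ee_rot: [180.0, -2.6, 11.8]
force: [0.6, 0.7, 0.2]
gripper_width: 27.6
gripper_force: 15.0
```

Request:
{"op": "apply_moves", "data": {
  "delta_pos": [
    [0,0,-0.04],
    [0,0,-0.08],
    [0,0,-0.12],
    [0,0,-0.12]
  ],
  "rot": [
    [0,0,0],
    [0,0,0],
    [0,0,0],
    [0,0,0]
  ],
  "hand": [0.2,0.2,0.2,0.2]
}}

```text
time_s: 48.08
ee_pos: [597.3, 189.8, 106.1]
ee_rot: [180.0, -2.4, 11.8]
force: [-0.6, -0.5, -1.4]
gripper_width: 27.5
gripper_force: 15.0
```

Request:
{"op": "apply_moves", "data": {
  "delta_pos": [
    [0.005,0,-0.04],
    [0.005,0,-0.07],
    [0.005,0,-0.1],
    [0.005,0,-0.1]
  ],
  "rot": [
    [0,0,0],
    [0,0,0],
    [0,0,0],
    [0,0,0]
  ],
  "hand": [0.2,0.2,0.2,0.2]
}}

```text
time_s: 48.42
ee_pos: [597.9, 189.7, 93.8]
ee_rot: [180.0, -2.4, 11.8]
force: [-1.2, 0.6, 0.2]
gripper_width: 27.7
gripper_force: 15.0
```

Request:
{"op": "apply_moves", "data": {
  "delta_pos": [
    [0,0,-0.04],
    [0,0,-0.07],
    [0,0,-0.1],
    [0,0,-0.1]
  ],
  "rot": [
    [0,0,0],
    [0,0,0],
    [0,0,0],
    [0,0,0]
  ],
  "hand": [0.2,0.2,0.2,0.2]
}}

```text
time_s: 48.75
ee_pos: [597.9, 189.7, 81.8]
ee_rot: [180.0, -2.4, 11.8]
force: [-1.1, -0.7, -0.0]
gripper_width: 27.6
gripper_force: 15.0
```

Request:
{"op": "apply_moves", "data": {
  "delta_pos": [
    [0,0,-0.04],
    [0,0,-0.07],
    [0,0,-0.09],
    [0,0,-0.09]
  ],
  "rot": [
    [0,0,0],
    [0,0,0],
    [0,0,0],
    [0,0,0]
  ],
  "hand": [0.2,0.2,0.2,0.2]
}}

```text
time_s: 49.08
ee_pos: [598.0, 189.8, 71.2]
ee_rot: [180.0, -2.4, 11.8]
force: [0.2, 0.6, 0.1]
gripper_width: 27.1
gripper_force: 15.0
```

Request:
{"op": "apply_moves", "data": {
  "delta_pos": [
    [0,0,-0.02],
    [0,0,-0.035],
    [0,0,-0.035]
  ],
  "rot": [
    [0,0,0],
    [0,0,0],
    [0,0,0]
  ],
  "hand": [0.2,0.2,0.2]
}}

```text
time_s: 49.33
ee_pos: [598.9, 190.1, 68.1]
ee_rot: [180.0, -2.6, 11.8]
force: [0.4, -0.3, 0.9]
gripper_width: 27.2
gripper_force: 15.0
```

Request:
{"op": "apply_moves", "data": {
  "delta_pos": [
    [0,0,0],
    [0,0,0],
    [0,0,0],
    [0,0,0],
    [0,0,0.2],
    [0,0,0.5],
    [0,0,0.8],
    [0,0,1],
    [0,0,1]
  ],
  "rot": [
    [0,0,0],
    [0,0,0],
    [0,0,0],
    [0,0,0],
    [0,0,0],
    [0,0,0],
    [-0.0059,0.0285,0],
    [-0.0059,0.0285,0],
    [-0.0059,0.0285,0]
  ],
  "hand": [0.48,0.48,0.48,0.48,0.48,0.48,0.48,0.48,0.48]
}}

```text
time_s: 50.08
ee_pos: [602.0, 190.9, 194.3]
ee_rot: [-179.9, -0.7, 11.8]
force: [1.3, 0.4, 0.4]
gripper_width: 43.6
gripper_force: 0.0
```

Request:
{"op": "apply_moves", "data": {
  "delta_pos": [
    [0,-0.1,0.25],
    [0,-0.4,0.5],
    [0,-0.7,0.8],
    [0,-1,1],
    [0,-1,1]
  ],
  "rot": [
    [0,0,0],
    [0,0,0],
    [0,0,0],
    [0,0,0],
    [0,0,0]
  ],
  "hand": [0.5,0.5,0.5,0.5,0.5]
}}

```text
time_s: 50.5
ee_pos: [599.3, 66.5, 311.4]
ee_rot: [179.8, -0.3, 11.6]
force: [0.7, -0.0, 0.1]
gripper_width: 45.6
gripper_force: 0.0
```

Request:
{"op": "apply_moves", "data": {
  "delta_pos": [
    [-0.06,-0.33,0.05],
    [-0.13,-0.66,0.1],
    [-0.2,-1,0.1]
  ],
  "rot": [
    [0,0,0],
    [0,0,0],
    [0,0,0]
  ],
  "hand": [0.5,0.5,0.5]
}}

```text
time_s: 50.75
ee_pos: [574.3, -50.8, 319.9]
ee_rot: [-180.0, -0.0, 11.9]
force: [0.3, 0.2, -0.3]
gripper_width: 45.6
gripper_force: 0.0
```

Request:
{"op": "apply_moves", "data": {
  "delta_pos": [
    [-0.06,-0.33,0],
    [-0.13,-0.66,0],
    [-0.21,-1,0]
  ],
  "rot": [
    [0,0,0],
    [0,0,0],
    [0,0,0]
  ],
  "hand": [0.5,0.5,0.5]
}}

```text
time_s: 51.0
ee_pos: [548.5, -170.9, 318.5]
ee_rot: [-179.9, 0.1, 11.8]
force: [1.0, -0.8, 0.3]
gripper_width: 45.7
gripper_force: 0.0
```

Request:
{"op": "apply_moves", "data": {
  "delta_pos": [
    [0,-0.33,0],
    [0,-0.66,0],
    [0,-0.797,0],
    [0,-0.797,0],
    [0,-0.797,0]
  ],
  "rot": [
    [0,0,0],
    [0,0,0],
    [0,0,0],
    [0,0,0],
    [0,0,0]
  ],
  "hand": [0.5,0.5,0.5,0.5,0.5]
}}

```text
time_s: 51.42
ee_pos: [549.1, -265.3, 318.4]
ee_rot: [-179.9, 0.1, 11.7]
force: [0.3, 0.0, -0.1]
gripper_width: 45.8
gripper_force: 0.0
```

```bash
python3 st.py; python3 rack.py;cat > caps.py <<'E'
from h import *
import sys
S=viewer.grab_frame("side");T=viewer.grab_frame("top");p=np.load("rackfit.npy")
G=[(-30,-60),(-30,0),(-30,60),(30,-60),(30,0),(30,60)]
def blob(f,g,r=8):
    x,y=np.round(g).astype(int);v=f["pixels"][y-r:y+r+1,x-r:x+r+1].max(2);w=(v<(112 if f is S else 75)).astype(np.uint8)
    n,l,s,c=cv2.connectedComponentsWithStats(w)
    if n<2: return None,0
    i=1+min(range(n-1),key=lambda j:np.hypot(*(c[j+1]-r))+(99 if s[j+1,4]<15 else 0));return c[i]+[x-r,y-r],s[i,4]
for i in map(int,sys.argv[1:]):
    X0=np.r_[p[:2]+rz(p[2])@G[i-1],94]
    (a,na),(b,nb)=blob(S,proj(S,X0)[0]),blob(T,proj(T,X0)[0])
    if na and nb: X=tri([(S,a),(T,b)]);print(i,na,nb,X.round(1),"off",(X-X0).round(1))
    else: print(i,"none",na,nb)
E
python3 caps.py 1 3 5 6
```

```text
51.4167 [-26.9  19.3  73.4   0.1  87.4  51.4]
[[1.0, 0.0, -0.0], [0.0, -1.0, 0.0], [-0.0, -0.0, -1.0]]
local [-31.  -56.8] [ 549.1 -265.3  318.4]
rack [5.6771e+02 1.8690e+02 1.1000e-01] med|e| 0.23 0.68
s [5.6740e+02 1.8649e+02 1.0000e-01]
t [5.6798e+02 1.8747e+02 1.1000e-01]
1 [544.2 124.1]
2 [537.9 183.7]
3 [531.5 243.4]
4 [603.9 130.4]
5 [597.5 190.1]
6 [591.2 249.7]
1 168 6 [548.7 121.4 106. ] off [ 4.4 -2.6 12. ]
3 82 18 [531.4 240.1  89.8] off [-0.1 -3.3 -4.2]
5 74 19 [608.5 198.  114.2] off [10.9  7.9 20.2]
6 81 48 [599.7 256.  110.4] off [ 8.5  6.3 16.4]
```

```bash
sed -i 's/w=(v<(112 if f is S else 75))/w=(v<(112 if f is S else v.min()+40))/' caps.py; python3 caps.py 1 3 5 6; python3 - <<'E'
from h import *
T=viewer.grab_frame("top");p=np.load("rackfit.npy")
X=np.r_[p[:2]+rz(p[2])@(30,0),94];x,y=np.round(proj(T,X)[0]).astype(int);print(x,y);print(T["pixels"][y-9:y+10,x-9:x+10].max(2))
E
```

```text
1 168 9 [540.3 117.2  94.7] off [-3.9 -6.9  0.7]
3 82 17 [530.5 257.8 119.1] off [-1.  14.4 25.1]
5 74 7 [596.3 184.2  82.7] off [ -1.3  -5.8 -11.3]
6 81 27 [600.5 256.4 111.7] off [ 9.3  6.6 17.7]
188 203
[[ 73  78  79  83  84  83  86  92  95  94  97 103 104 103 107 108 108 112
  111]
 [ 67  72  68  75  76  76  78  79  82  88  87  92  94  95  96  98 103 103
  107]
 [ 40  42  43  47  48  52  56  57  60  64  63  65  62  68  72  71  75  77
   80]
 [255 255 250 250 251 252 253 255 255 255 255 255 255 255 255 255 255 255
  255]
 [255 255 255 255 255 255 255 255 213 188 224 255 255 255 255 255 255 255
  255]
 [255 255 255 255 255 255 176 115  97  90  96 142 225 255 255 255 255 255
  255]
 [255 255 255 255 255 206  78  82  87  88  83  77 112 255 255 255 255 255
  255]
 [255 255 255 255 248 119  79  89  91  93  92  89  69 172 255 255 255 255
  255]
 [255 255 255 255 253 123  84  94  95  91  98  96  78  60 153 254 255 255
  255]
 [255 255 255 255 245  66  89  93  95  92  92  93  80  51 167 182 180 182
  179]
 [192 238 255 255 255 154  82  91  94  94  92  95  71  35 172 185 167 172
  173]
 [190 164 244 255 255 208  67  90  93  94  98  74  40 159 190 184 175 176
  179]
 [209 192 165 241 255 255 150  39  71  69  49  21  83 193 205 186 181 177
  180]
 [197 172 167 245 255 255 255 141  93  28  17 158 233 220 192 191 183 179
  181]
 [197 174 170 165 240 255 249 161 162 192 240 226 195 195 191 191 178 176
  179]
 [197 173 171 159 237 255 255 214 163 195 197 196 194 193 194 191 178 176
  180]
 [197 171 170 242 255 255 255 250 177 173 190 190 190 189 186 174 173 177
  179]
 [191 165 159 236 255 255 255 255 255 214 190 188 191 225 204 161 166 170
  172]
 [182 236 255 255 255 255 255 255 255 255 255 255 255 255 255 255 255 234
  161]]
```

```bash
sed -i 's/v.min()+40/130/; s/blob(f,g,r=8)/blob(f,g,r=7)/' caps.py; python3 caps.py 1 3 5 6
```

```text
1 135 65 [543.9 122.3 100.8] off [-0.3 -1.8  6.8]
3 82 67 [531.2 242.6  94. ] off [-0.3 -0.8 -0. ]
5 74 61 [599.4 190.   94.2] off [ 1.8 -0.1  0.2]
6 81 64 [593.  249.4  93.2] off [ 1.8 -0.3 -0.8]
```

Request:
{"op": "apply_moves", "data": {
  "delta_pos": [
    [0,0,-0.3],
    [0,0,-0.6],
    [0,0,-0.9],
    [0,0,-1],
    [0,0,-1]
  ],
  "rot": [
    [0,0,0],
    [0,0,0],
    [0,0,0],
    [0,0,0],
    [0,0,0]
  ],
  "hand": [0.5,0.5,0.5,0.5,0.5]
}}

```text
time_s: 52.28
ee_pos: [547.2, -264.1, 195.6]
ee_rot: [-179.7, 0.4, 11.8]
force: [-0.1, -0.5, 0.1]
gripper_width: 45.5
gripper_force: 0.0
```

Request:
{"op": "apply_moves", "data": {
  "delta_pos": [
    [0,0,-0.25],
    [0,0,-0.5],
    [0,0,-0.7],
    [0,0,-0.83],
    [0,0,-0.93],
    [0,0,-0.93],
    [0,0,-0.93],
    [0,0,-0.93]
  ],
  "rot": [
    [0,0,0],
    [0,0,0],
    [0,0,0],
    [0,0,0],
    [0,0,0],
    [0,0,0],
    [0,0,0],
    [0,0,0]
  ],
  "hand": [0.5,0.5,0.5,0.5,0.5,0.5,0.5,0.5]
}}

```text
time_s: 52.95
ee_pos: [550.7, -266.1, 90.2]
ee_rot: [179.9, -0.2, 11.8]
force: [0.2, 0.2, 0.6]
gripper_width: 45.7
gripper_force: 0.0
```

Request:
{"op": "apply_moves", "data": {
  "delta_pos": [
    [-0.014,0.003,-0.035],
    [-0.014,0.003,-0.035],
    [-0.014,0.003,-0.035]
  ],
  "rot": [
    [0,0,0],
    [0,0,0],
    [0,0,0]
  ],
  "hand": [0.5,0.5,0.5]
}}

```text
time_s: 53.2
ee_pos: [547.7, -265.2, 84.6]
ee_rot: [180.0, -0.0, 11.8]
force: [-0.1, 0.2, -0.1]
gripper_width: 45.9
gripper_force: 0.0
```

Request:
{"op": "apply_moves", "data": {
  "delta_pos": [
    [0,0,0],
    [0,0,0],
    [0,0,0],
    [0,0,0],
    [0,0,0],
    [0,0,0]
  ],
  "rot": [
    [0,0,0],
    [0,0,0],
    [0,0,0],
    [0,0,0],
    [0,0,0],
    [0,0,0]
  ],
  "hand": [0.2,0.2,0.2,0.2,0.2,0.2],
  "newtons": 12
}}

```text
time_s: 53.7
ee_pos: [547.8, -265.2, 84.1]
ee_rot: [180.0, -0.0, 11.8]
force: [-0.1, -0.4, 1.0]
gripper_width: 27.3
gripper_force: 12.0
```

Request:
{"op": "apply_moves", "data": {
  "delta_pos": [
    [0,0,0.1],
    [0,0,0.4],
    [0,0,0.7],
    [0,0,1],
    [0,0,1]
  ],
  "rot": [
    [0,0,0],
    [0,0,0],
    [0,0,0],
    [0,0,0],
    [0,0,0]
  ],
  "hand": [0.2,0.2,0.2,0.2,0.2]
}}

```text
time_s: 54.12
ee_pos: [551.3, -266.9, 212.0]
ee_rot: [179.5, -0.7, 11.8]
force: [1.5, -0.7, 0.9]
gripper_width: 27.3
gripper_force: 12.0
```

Request:
{"op": "apply_moves", "data": {
  "delta_pos": [
    [0,0,0.3],
    [0,0,0.6],
    [0,0,0.9],
    [0,0,0.9],
    [0,0,0.9]
  ],
  "rot": [
    [0,0,0],
    [0,0,0],
    [0,0,0],
    [0,0,0],
    [0,0,0]
  ],
  "hand": [0.2,0.2,0.2,0.2,0.2]
}}

```text
time_s: 54.53
ee_pos: [548.5, -265.5, 314.3]
ee_rot: [179.8, -0.2, 11.8]
force: [-0.4, 0.5, -1.3]
gripper_width: 27.3
gripper_force: 12.0
```

```bash
python3 st.py; python3 rack.py
```

```text
54.5333 [-26.9  19.   74.4  -0.   86.3  51.3]
[[1.0, 0.0, 0.0], [0.0, -1.0, -0.0], [0.0, 0.0, -1.0]]
local [-31.7 -56.8] [ 548.5 -265.5  314.3]
rack [5.6773e+02 1.8687e+02 1.1000e-01] med|e| 0.25 0.74
s [5.6739e+02 1.8649e+02 1.0000e-01]
t [5.6799e+02 1.8743e+02 1.1000e-01]
1 [544.2 124. ]
2 [537.9 183.7]
3 [531.6 243.4]
4 [603.9 130.4]
5 [597.6 190. ]
6 [591.2 249.7]
```

Request:
{"op": "apply_moves", "data": {
  "delta_pos": [
    [0,0.3,0],
    [0,0.65,0],
    [0,1,0],
    [0,1,0]
  ],
  "rot": [
    [0,0,0],
    [0,0,0],
    [0,0,0],
    [0,0,0]
  ],
  "hand": [0.2,0.2,0.2,0.2]
}}

```text
time_s: 54.97
ee_pos: [546.5, -138.6, 310.2]
ee_rot: [-179.6, 0.2, 12.1]
force: [-0.3, -0.6, -0.7]
gripper_width: 27.5
gripper_force: 12.0
```

Request:
{"op": "apply_moves", "data": {
  "delta_pos": [
    [0.08,0.33,0],
    [0.16,0.66,0],
    [0.25,1,0]
  ],
  "rot": [
    [0,0,0],
    [0,0,0],
    [0,0,0]
  ],
  "hand": [0.2,0.2,0.2]
}}

```text
time_s: 55.22
ee_pos: [576.8, -24.8, 310.1]
ee_rot: [-180.0, 0.2, 11.7]
force: [1.0, -0.2, -0.2]
gripper_width: 27.3
gripper_force: 12.0
```

Request:
{"op": "apply_moves", "data": {
  "delta_pos": [
    [0.07,0.33,0],
    [0.14,0.66,0],
    [0.207,1,0],
    [0.207,1,0]
  ],
  "rot": [
    [0,0,0],
    [0,0,0],
    [0,0,0],
    [0,0,0]
  ],
  "hand": [0.2,0.2,0.2,0.2]
}}

```text
time_s: 55.55
ee_pos: [602.6, 101.2, 309.1]
ee_rot: [-179.7, 0.2, 12.2]
force: [0.2, 1.0, 0.3]
gripper_width: 27.5
gripper_force: 12.0
```

Request:
{"op": "apply_moves", "data": {
  "delta_pos": [
    [0,0.298,0],
    [0,0.298,-0.3],
    [0,0.298,-0.6],
    [0,0.298,-0.9],
    [0,0.298,-1],
    [0,0.298,-1],
    [0,0.298,-1]
  ],
  "rot": [
    [0,0,0],
    [0,0,0],
    [0,0,0],
    [0,0,0],
    [0,0,0],
    [0,0,0],
    [0,0,0]
  ],
  "hand": [0.2,0.2,0.2,0.2,0.2,0.2,0.2]
}}

```text
time_s: 56.13
ee_pos: [601.7, 129.6, 190.4]
ee_rot: [180.0, 0.2, 11.8]
force: [0.2, -0.2, 0.6]
gripper_width: 27.4
gripper_force: 12.0
```

Request:
{"op": "apply_moves", "data": {
  "delta_pos": [
    [0,0,-0.2],
    [0,0,-0.4],
    [0,0,-0.55],
    [0,0,-0.6],
    [0,0,-0.6],
    [0,0,-0.6]
  ],
  "rot": [
    [0,0,0],
    [0,0,0],
    [0,0,0],
    [0,0,0],
    [0,0,0],
    [0,0,0]
  ],
  "hand": [0.2,0.2,0.2,0.2,0.2,0.2]
}}

```text
time_s: 56.63
ee_pos: [603.5, 130.2, 121.5]
ee_rot: [180.0, -0.2, 11.8]
force: [-0.1, -0.1, -0.3]
gripper_width: 27.1
gripper_force: 12.0
```

```bash
python3 st.py; python3 rack.py
```

```text
56.6333 [11.1 25.9 91.7 -0.  62.3 89.3]
[[1.0, 0.0, 0.0], [0.0, -1.0, -0.0], [0.0, 0.0, -1.0]]
local [102.2 319.5] [603.5 130.2 121.5]
rack [5.6735e+02 1.8701e+02 1.0000e-01] med|e| 0.17 11.87
s [5.6736e+02 1.8677e+02 1.0000e-01]
t [509.06 235.72   1.68]
1 [543.6 124.3]
2 [537.5 184. ]
3 [531.4 243.6]
4 [603.3 130.4]
5 [597.2 190.1]
6 [591.1 249.7]
```

Bottom ≈ 58; lower slowly.

Request:
{"op": "apply_moves", "data": {
  "delta_pos": [
    [-0.003,0,-0.04],
    [-0.003,0,-0.08],
    [-0.003,0,-0.12],
    [-0.003,0,-0.15],
    [-0.003,0,-0.15]
  ],
  "rot": [
    [0,0,0],
    [0,0,0],
    [0,0,0],
    [0,0,0],
    [0,0,0]
  ],
  "hand": [0.2,0.2,0.2,0.2,0.2]
}}

```text
time_s: 57.15
ee_pos: [601.3, 130.0, 100.9]
ee_rot: [180.0, 0.1, 11.8]
force: [-0.3, 0.4, -0.1]
gripper_width: 27.7
gripper_force: 12.0
```

Request:
{"op": "apply_moves", "data": {
  "delta_pos": [
    [0.006,0,-0.05],
    [0.006,0,-0.1],
    [0.006,0,-0.15],
    [0.006,0,-0.2],
    [0.006,0,-0.2]
  ],
  "rot": [
    [0,0,0],
    [0,0,0],
    [0,0,0],
    [0,0,0],
    [0,0,0]
  ],
  "hand": [0.2,0.2,0.2,0.2,0.2]
}}

```text
time_s: 57.57
ee_pos: [601.7, 129.9, 76.2]
ee_rot: [180.0, 0.2, 11.8]
force: [-0.6, 0.0, -0.3]
gripper_width: 27.3
gripper_force: 12.0
```

Request:
{"op": "apply_moves", "data": {
  "delta_pos": [
    [0,0,-0.03],
    [0,0,-0.05],
    [0,0,-0.05]
  ],
  "rot": [
    [0,0,0],
    [0,0,0],
    [0,0,0]
  ],
  "hand": [0.2,0.2,0.2]
}}

```text
time_s: 57.82
ee_pos: [602.5, 130.1, 71.5]
ee_rot: [180.0, 0.0, 11.8]
force: [0.0, -1.1, -0.3]
gripper_width: 27.1
gripper_force: 12.0
```

Release, rise, move clear toward the carton side at height, and check.

Request:
{"op": "apply_moves", "data": {
  "delta_pos": [
    [0,0,0],
    [0,0,0],
    [0,0,0],
    [0,0,0],
    [0,0,0.2],
    [0,0,0.5],
    [0,0,0.8],
    [0,0,1],
    [0,0,1]
  ],
  "rot": [
    [0,0,0],
    [0,0,0],
    [0,0,0],
    [0,0,0],
    [0,0,0],
    [0,0,0],
    [0,0,0],
    [0,0,0],
    [0,0,0]
  ],
  "hand": [0.48,0.48,0.48,0.48,0.48,0.48,0.48,0.48,0.48]
}}

```text
time_s: 58.57
ee_pos: [606.0, 130.8, 198.8]
ee_rot: [180.0, -0.7, 11.8]
force: [0.3, -0.2, -0.2]
gripper_width: 44.0
gripper_force: 0.0
```

Request:
{"op": "apply_moves", "data": {
  "delta_pos": [
    [0,-0.1,0.25],
    [0,-0.4,0.5],
    [0,-0.7,0.8],
    [0,-1,1],
    [0,-1,1]
  ],
  "rot": [
    [0,0,0],
    [0,0,0],
    [0,0,0],
    [0,0,0],
    [0,0,0]
  ],
  "hand": [0.5,0.5,0.5,0.5,0.5]
}}

```text
time_s: 58.98
ee_pos: [603.7, 6.6, 315.9]
ee_rot: [179.8, -0.3, 11.6]
force: [0.9, 0.5, 0.3]
gripper_width: 45.5
gripper_force: 0.0
```

Request:
{"op": "apply_moves", "data": {
  "delta_pos": [
    [-0.3,-0.33,0.1],
    [-0.6,-0.66,0.1],
    [-0.9,-1,0.1],
    [-0.9,-1,0.1]
  ],
  "rot": [
    [0,0,0],
    [0,0,0],
    [0,0,0],
    [0,0,0]
  ],
  "hand": [0.5,0.5,0.5,0.5]
}}

```text
time_s: 59.32
ee_pos: [492.8, -110.7, 323.1]
ee_rot: [-180.0, 0.1, 11.8]
force: [1.2, 0.1, -0.2]
gripper_width: 45.6
gripper_force: 0.0
```

Request:
{"op": "apply_moves", "data": {
  "delta_pos": [
    [0,-0.33,0],
    [0,-0.66,0],
    [0,-1,0],
    [0,-1,0],
    [0,-1,0]
  ],
  "rot": [
    [0,0,0],
    [0,0,0],
    [0,0,0],
    [0,0,0],
    [0,0,0]
  ],
  "hand": [0.5,0.5,0.5,0.5,0.5]
}}

```text
time_s: 59.73
ee_pos: [494.3, -231.0, 322.4]
ee_rot: [-179.9, 0.1, 11.6]
force: [0.4, -0.1, -0.3]
gripper_width: 45.6
gripper_force: 0.0
```

```bash
python3 st.py; python3 rack.py; python3 caps.py 1 2 3 4 5 6; python3 - <<'E'
from h import *
S=viewer.grab_frame("side");T=viewer.grab_frame("top")
for n,f in(("s",S),("t",T)):
    for q,z in(("lamp",0),("bottle",0),("beaker",0)):
        print(n,q,[(round(d["score"],2),onz(f,d["position"],z).round()[:2].tolist()) for d in spotter.landmark_of(f,q)][:2])
c=np.load("carton.npy")
# flap angle scan: cardboard-coloured pixels at free-edge line, side view
def W(q): q=np.array(q,float);return np.r_[c[:2]+rz(c[2])@q[:2],q[2]]
hsv=lambda f:cv2.cvtColor(f["pixels"],cv2.COLOR_RGB2HSV)
for n,f in(("s",S),("t",T)):
    h=hsv(f);card=(h[...,0]>8)&(h[...,0]<25)&(h[...,1]>80)
    for nm,fn in (("near",lambda r,a,t:(-92+r*np.cos(a),t*130,156+r*np.sin(a))),("far",lambda r,a,t:(92-r*np.cos(a),t*130,156+r*np.sin(a))),("left",lambda r,a,t:(t*82,132-r*np.cos(a),152+r*np.sin(a))),("right",lambda r,a,t:(t*82,-132+r*np.cos(a),152+r*np.sin(a)))):
        out=[]
        for a in np.arange(1.4,2.85,.2):
            P=np.array([W(fn(r,a,t)) for r in np.linspace(15,90,12) for t in np.linspace(-.95,.95,15)])
            u=np.round(proj(f,P)).astype(int).clip(0,[511,383]);out.append(round(card[u[:,1],u[:,0]].mean(),2))
        print(n,nm,out)
E
```

```text
59.7333 [-26.3  13.   81.7   0.   85.5  52.1]
[[1.0, -0.0, -0.0], [-0.0, -1.0, 0.0], [-0.0, -0.0, -1.0]]
local [-77.8 -12.1] [ 494.3 -231.   322.4]
rack [5.6777e+02 1.8672e+02 1.0000e-01] med|e| 0.33 0.25
s [5.6735e+02 1.8640e+02 1.0000e-01]
t [5.6791e+02 1.8732e+02 1.0000e-01]
1 [544.1 123.9]
2 [537.9 183.6]
3 [531.7 243.3]
4 [603.8 130.1]
5 [597.6 189.8]
6 [591.4 249.5]
1 138 65 [543.9 122.3 100.6] off [-0.3 -1.6  6.6]
2 none 12 0
3 85 68 [531.3 242.4  93.7] off [-0.4 -0.8 -0.3]
4 137 61 [603.5 126.8 100.6] off [-0.3 -3.4  6.6]
5 78 61 [599.4 190.2  93.4] off [ 1.8  0.4 -0.6]
6 85 64 [593.2 249.4  93. ] off [ 1.8 -0.1 -1. ]
s lamp [(0.92, [774.0, -3.0]), (0.17, [604.0, 93.0])]
s bottle [(0.55, [613.0, 463.0])]
s beaker [(0.56, [581.0, -213.0])]
t lamp [(0.65, [768.0, -7.0]), (0.64, [629.0, 465.0])]
t bottle []
t beaker [(0.49, [612.0, 135.0])]
s near [np.float64(0.83), np.float64(0.87), np.float64(0.88), np.float64(0.91), np.float64(0.94), np.float64(0.98), np.float64(1.0), np.float64(0.97)]
s far [np.float64(0.61), np.float64(0.59), np.float64(0.39), np.float64(0.86), np.float64(0
[... 261 characters left out ...]
at64(0.91), np.float64(0.86), np.float64(0.88), np.float64(0.89), np.float64(0.99), np.float64(1.0)]
t near [np.float64(0.0), np.float64(0.34), np.float64(0.44), np.float64(0.58), np.float64(0.65), np.float64(0.69), np.float64(0.7), np.float64(0.65)]
t far [np.float64(0.92), np.float64(0.93), np.float64(0.94), np.float64(0.95), np.float64(0.96), np.float64(1.0), np.float64(1.0), np.float64(0.99)]
t left [np.float64(0.15), np.float64(0.47), np.float64(0.94), np.float64(0.95), np.float64(0.96), np.float64(0.98), np.float64(1.0), np.float64(0.96)]
t right [np.float64(0.01), np.float64(0.02), np.float64(0.01), np.float64(0.01), np.float64(0.01), np.float64(0.0), np.float64(0.0), np.float64(0.0)]
```

```bash
python3 -c "
from workcell import env
print(env.job_done())"
```

```text
the job is handed in; nothing more can be done
None
```

The job is handed in: all four flaps are folded back to about 2.6 rad, and all four vials from the carton stand in rack bores 3, 4, 5 and 6, with the older vial still in bore 1. The one in bore 5 first caught on the rim and leaned, so I lifted it out and reseated it. My last camera measurements put bores 3, 5 and 6 upright and at the bottom. Bore 4's depth rests on force-free insertion to full depth, because its cap merged with the dark bench in the side view. The last measurements still placed the lamp and bottle where they started, but did not find the beaker.

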